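# Close up the sauce station

### The job

Close up the sauce station for the night: first press the rubber rim of the sauce tub's lid down all the way round until all four quarters are fully seated, and only then push the tub along the counter until it stands centred on its round mat, within 2 cm. Clip every portion scoop by its eye into a snap hook of the rack, one scoop to a hook, pushed down past the sprung gate so that the gate shuts and the scoop hangs freely (the scoops may be done at any time). Keep the tub upright on the counter, and leave the cup, the bottle and the bowl where they are.

Things in the scene. Friction and masses are not known exactly. Their poses are not given: they have to be found in the camera images.
- scoop0_grip (a point): Steel portion scoop (2 or 3 alike present): upright round cup 52 mm across, 34 high, open on top, with a level handle 9 mm wide, 11 high, ending in a ring (the eye). 144 mm long, about 90 g. This point: middle of the handle, 28 mm above the counter, the place to grasp. x along the handle to the eye, z up out of the cup. Cup's axis 52 mm behind it, eye's centre 49 mm ahead.
- scoop0_eye (a point): Centre of that scoop's eye: a ring of 5 mm round wire, 38 mm across outside, about 27 mm inside, lying level at handle height (in the plane of x and y). Axes as for the grip point.
- scoop1_grip (a point): Grasp point of another scoop like scoop0.
- scoop1_eye (a point): Centre of that scoop's eye: a ring of 5 mm round wire, 38 mm across outside, about 27 mm inside, lying level at handle height (in the plane of x and y). Axes as for the grip point.
- scoop2_grip (a point): Grasp point of another scoop like scoop0.
- scoop2_eye (a point): Centre of that scoop's eye: a ring of 5 mm round wire, 38 mm across outside, about 27 mm inside, lying level at handle height (in the plane of x and y). Axes as for the grip point.
- hook0_nose (a point): Top of the upright nose of snap hook 0 on the fixed rack: three brass hooks in a row, 90 mm apart, hook 0 at the +y end. A hook is an upright U of 7 mm wire: nose on the robot's side, bow below, shank 30 mm behind the nose, fixed to a flat bar behind it. x points level from nose to shank (away from the robot), z up. The nose's top is 55 mm above the bow's wire centre.
- hook0_bow (a point): Middle of hook 0's bow (centre of the wire), 13 mm behind the nose's axis, about 200 mm above the counter. Released inside the hook, a scoop swings down and hangs by its eye from the bow, its handle down, the eye's centre about 10 mm below this point.
- gate0 (a joint): Angle of hook 0's gate, rad: 0 shut, up to 1.25 swung down; it springs shut by itself. The gate is a 5 mm rod hinged 27 mm behind the nose's axis, 13 mm below its top, lying level from there to the nose; it swings only down. A level eye lowered over the nose, its front wire just behind the nose, pushes it down (1 to 5 N); it springs up when the eye's top is about 20 mm below it.
- hook1_nose (a point): Top of the nose of snap hook 1, the middle one; axes as for hook 0.
- hook1_bow (a point): Middle of hook 1's bow (centre of the wire), 13 mm behind the nose's axis, about 200 mm above the counter. Released inside the hook, a scoop swings down and hangs by its eye from the bow, its handle down, the eye's centre about 10 mm below this point.
- gate1 (a joint): Angle of hook 1's gate, as for gate0.
- hook2_nose (a point): Top of the nose of snap hook 2, the one at the rack's -y end; axes as for hook 0.
- hook2_bow (a point): Middle of hook 2's bow (centre of the wire), 13 mm behind the nose's axis, about 200 mm above the counter. Released inside the hook, a scoop swings down and hangs by its eye from the bow, its handle down, the eye's centre about 10 mm below this point.
- gate2 (a joint): Angle of hook 2's gate, as for gate0.
- tub_mid (a point): Round aluminium sauce tub, loose, 132 mm across, 76 mm high, about 0.7 kg, too wide to grasp; it slides on the counter. This point: on its axis, 40 mm above its underside; z up. On it lies a white lid (top at 81 mm) with a black rubber rim in four quarter pieces, centred on the tub's x, y, -x and -y, 58.5 mm from the axis. The tub's yaw varies.
- rim0 (a joint): How far the lid's rim piece on the tub's x side is pressed down, m: 0 proud, 0.006 fully seated. A piece is a rubber bead 13 mm thick, its top 91 mm above the counter when proud, 85 mm when seated. Pressed straight down at its middle it takes about 7 N, stops at 6 mm, and stays where it is left.
- rim1 (a joint): How far the lid's rim piece on the tub's y side is pressed down, m: 0 proud, 0.006 fully seated.
- rim2 (a joint): How far the lid's rim piece on the tub's -x side is pressed down, m: 0 proud, 0.006 fully seated.
- rim3 (a joint): How far the lid's rim piece on the tub's -y side is pressed down, m: 0 proud, 0.006 fully seated.
- spot (a point): Centre of the round dark rubber mat, 152 mm across and flat on the counter (1 mm, no obstacle), where the tub belongs.
- cup: Bystander: plain steel cup, 72 mm across, 85 mm high; origin at the centre of its underside.
- soy: Bystander: closed amber bottle, 52 mm across, 150 mm high; origin at the centre of its underside.
- bowl: Bystander: white bowl, 110 mm across, 45 mm high; origin at the centre of its underside.
There are look-alikes about, which are no part of the job. Leave any red or turquoise look-alike of the part that bears scoop2_grip alone.

How it is judged:
By the outcome, as a careful person would: the job done as asked, in the order asked, and still so for the second after the job is handed in, with the robot touching nothing.
Of scoop0, scoop1, scoop2 only 2 to 3 are there at a start; the rules pass over those that are not, and their reading is None.
At some moment in a run one of tub, scoop0, scoop1, scoop2 may be knocked a few centimetres aside while the robot is not near it.
It also fails if it takes over 208 s, if anything falls off the work surface, if the arm or the gripper's body presses on something with over 40 N, if the wrist force passes 120 N, or if a joint passes its speed limit or range.

### The arm

A 7-joint arm with a two-finger parallel gripper is mounted at the origin on the work surface. World frame = base frame: x ahead of the robot, y to its left, z up, the work surface at z = 0. Lengths are in m, angles in rad, forces in N, time in s.
With the tool pointing down it reaches from about 0.4 to 0.875 m from the base axis. Payload 19.3 kg.
Tool frame: the origin (TCP) lies at the very end of the fingers, on their centre line; the grasp point (between the pads) lies 19 mm behind it; z points along the fingers, x is the direction in which the jaws open and shut, and the axes are right-handed (so a half turn about z gives the same grasp; the last joint's range is limited). The gripper opens to 85 mm and grips with 20 to 120 N. Pads are 22 mm wide; open, the fingers measure 114 mm over their backs; the gripper's body (76 mm by 85 mm) begins 54 mm behind the grasp point. The pads swing forward as they close: fully open they stand 13 mm farther back than shut.
Start: joints at [1.239, 0.521, -0.036, 1.599, 0.021, 1.021, -0.113], TCP at [0.162, -0.604, 0.231] pointing down, gripper open.
Joint ranges: [-2.91, 2.91], [-0.3, 2.13], [-1.5, 1.42], [0.17, 2.43], [-1.26, 4.41], [0.16, 1.93], [-2.52, 2.52]. Speed limits (rad/s): [1.89, 1.89, 2.39, 2.39, 3.01, 3.01, 3.01].

### API

Orientations are given as [roll, pitch, yaw] about the fixed x, y, z axes, in that order (R = Rz(yaw) Ry(pitch) Rx(roll)).
In Python, from workcell import bot gives the robot as it stands.
- The arm moves only by the tool jog_arm, never from a script. Its argument "increments" is a list of rows, each an object of numbers: "wx", "wy", "wz": the turn, a rotation vector about the tool's x, y, z in degrees; "x", "y", "z": the shift along the tool's x, y, z in cm; "claw": the opening in per cent of the stroke, from 0 (shut) to 100 (fully open). A call has 1 to 10 rows; each row is the pose to reach, as a shift and turn from the pose measured when the call began, along the tool's axes at that moment; what a row does not reach only later rows make up. A row lasts 1/8 s, in which the tool goes at most 62.5 mm and 10.7 degrees, less where a joint would pass 70% of its speed; a pose out of reach is approached as far as the arm can. A call with a gripper value outside its range is refused whole. The fingers move at their own pace and stop on an object; "squeeze" is the grip in N (left out, the last holds). Time passes only in rows, so rows that repeat a pose let the fingers close. It gives the time, the measured TCP pose, the force and the opening at its end, in the units of the state.
- bot.observe(): the state, without advancing time (a new reading comes with each control period).
- bot.grab_frame(name): name is "scene" or "top"; returns a dict with "pixels" (420x560x3 uint8, red, green, blue), "fov_y" (degrees; the focal length in pixels is half the picture's height over the tangent of half this angle, whatever the lens; pixels are square), "cx", "cy" (the principal point, pixels), "k1" (the pictures are not rectified: a ray, as slopes to the right and down, at radius r is drawn at 1 + k1 r^2 times it, then the intrinsics apply), "origin" and "orientation" of the camera in the world. Camera axes: x right, y down, z forward; pixel columns grow to the right and rows downward; lengths in m; the calibration is good to about 2 mm. A picture is of the moment at which its call begins. There is no depth.
- bot.job_done(): hands the job in, once; it reports no verdict.
The state is a dict: "clock": time; "qpos": joint angles; "qd": joint speeds; "joint_efforts": joint torques, N m; "position": TCP position; "tool_rot": TCP orientation; "force": force on the tool from outside, world axes, zero at the start; "moment": the same for the moment, N m; "grip_width": finger opening in m.
Only numpy, scipy, OpenCV 4.12 (cv2) and the standard library are available. Lean on these libraries where they do the work, as an engineer would, in place of code of your own. Each camera call takes 0.05 s, during which the arm holds its last target.

## Working session

There is one attempt and no reset: what is moved stays moved. The work goes in short steps, Python scripts to look and compute and a tool call to move; the robot and the scene stay as the last step left them, time stands still between calls to the robot, and variables do not carry over. Pictures are saved under pics/ and viewed, and the job is handed in when it is done.

Besides the shell and the picture viewer there is one more tool, called after ">>>" as name([rows], argument=value, ...), one row to a line, values as JSON. jog_arm: Moves the arm, as the interface text tells. Its arguments: {"type":"object","properties":{"increments":{"type":"array","items":{"type":"object","properties":{"wx":{"type":"number"},"wy":{"type":"number"},"wz":{"type":"number"},"x":{"type":"number"},"y":{"type":"number"},"z":{"type":"number"},"claw":{"type":"number"}}}},"squeeze":{"type":"number"}},"required":["increments"]}

```bash
ls; mkdir -p pics; cat > h.py <<'E'
import numpy as np, cv2, json
from scipy.spatial.transform import Rotation as R
from workcell import bot
def Rm(o):
    o=np.array(o,float)
    if o.shape==(3,3): return o
    if o.shape==(4,): raise Exception('quat')
    return R.from_euler('xyz',o).as_matrix()
def grab(n,save=None):
    f=bot.grab_frame(n)
    if save: cv2.imwrite('pics/'+save+'.png',f['pixels'][:,:,::-1])
    return f
def foc(f): return f['pixels'].shape[0]/2/np.tan(np.radians(f['fov_y'])/2)
def ray(f,u,v):
    F=foc(f);d=np.array([(u-f['cx'])/F,(v-f['cy'])/F]);s=d.copy()
    for _ in range(30): s=d/(1+f['k1']*(s@s))
    r=Rm(f['orientation'])@np.array([s[0],s[1],1]);return np.array(f['origin']),r/np.linalg.norm(r)
def onz(f,u,v,z):
    o,r=ray(f,u,v);return o+r*(z-o[2])/r[2]
def proj(f,p):
    c=Rm(f['orientation']).T@(np.array(p)-np.array(f['origin']));s=c[:2]/c[2]
    s=s*(1+f['k1']*(s@s));return s*foc(f)+[f['cx'],f['cy']]
def tri(l):
    A=np.zeros((3,3));b=np.zeros(3)
    for f,u,v in l:
        o,r=ray(f,u,v);M=np.eye(3)-np.outer(r,r);A+=M;b+=M@o
    return np.linalg.solve(A,b)
E
python3 - <<'E'
from h import *
for n in('scene','top'):
    f=grab(n,n+'0');print(n,{k:f[k] for k in f if k!='pixels'})
print(bot.observe())
E
```

```text
pics
scene {'fov_y': 49.04626103891281, 'cx': 276.7038926110919, 'cy': 210.44023159746516, 'k1': -0.05630624107441808, 'origin': array([ 1.47567388, -0.39038486,  1.07587318]), 'orientation': array([-2.28465467, -0.01474447,  1.16575814])}
top {'fov_y': 57.991613636427275, 'cx': 279.2533032715999, 'cy': 212.48893490279787, 'k1': -0.0482671222492862, 'origin': array([0.35894272, 0.0334471 , 1.14735032]), 'orientation': array([-2.94861652, -0.00400284, -1.56782674])}
{'clock': 0.1, 'qpos': array([ 1.23880028,  0.52192762, -0.03630994,  1.59994788,  0.02124984,
        1.0210966 , -0.11279373]), 'qd': array([-1.43577701e-05, -1.52782673e-03,  1.63262630e-05, -2.51575370e-03,
        1.19294591e-03, -4.41788973e-04, -4.16663377e-05]), 'joint_efforts': array([ 6.31184463e-03, -9.28484273e+01,  1.98491044e+00, -3.70534194e+01,
        1.81848515e-02,  5.38765074e-03,  2.61486798e-05]), 'position': array([ 0.16162714, -0.60343208,  0.2308013 ]), 'tool_rot': array([ 3.14147231e+00,  9.86672993e-04, -1.30899420e+00]), 'force': array([0.29286517, 0.29814223, 0.84162277]), 'moment': array([ 0.00455727, -0.00773853, -0.00555919]), 'grip_width': 0.0853492566788382}
```

View pics/scene0.png

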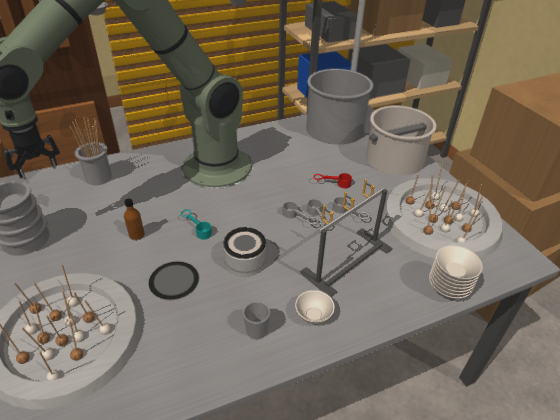

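View pics/top0.png

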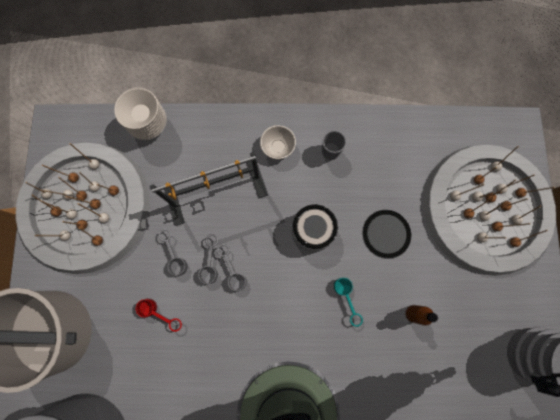

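```bash
python3 - <<'E'
import cv2
a=cv2.imread('pics/top0.png');b=cv2.imread('pics/scene0.png')
cv2.imwrite('pics/ct.png',cv2.resize(a[145:300,140:280],None,fx=5,fy=5,interpolation=cv2.INTER_CUBIC)[:,:800])
c=cv2.resize(a[145:300,140:280],(700,600) if 0 else (542,600),interpolation=cv2.INTER_CUBIC);cv2.imwrite('pics/ct.png',c)
cv2.imwrite('pics/cs.png',cv2.resize(b[165:300,270:410],(622,600),interpolation=cv2.INTER_CUBIC))
cv2.imwrite('pics/ctub.png',cv2.resize(a[190:270,280:420],(800,457),interpolation=cv2.INTER_CUBIC))
E
```

```text
(no output)
```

View pics/ct.png

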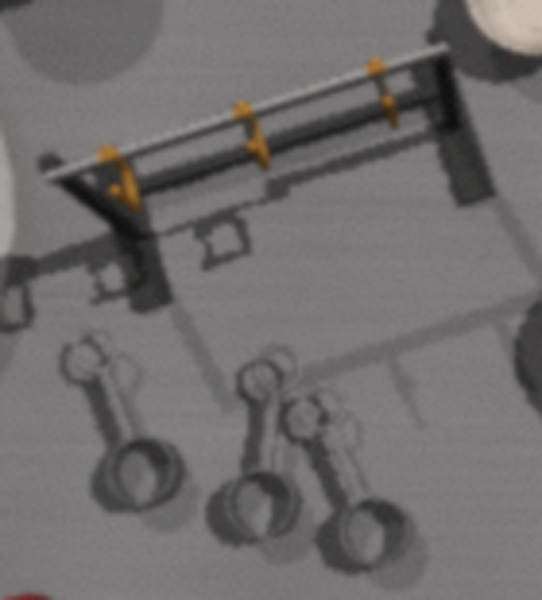

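View pics/cs.png

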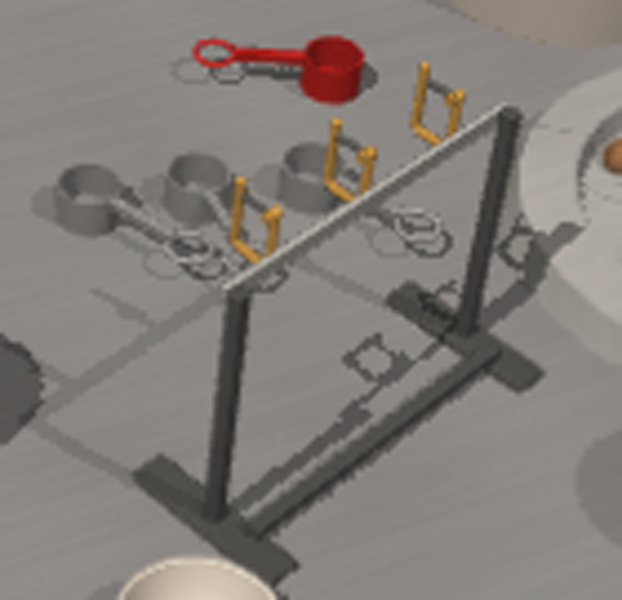

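View pics/ctub.png

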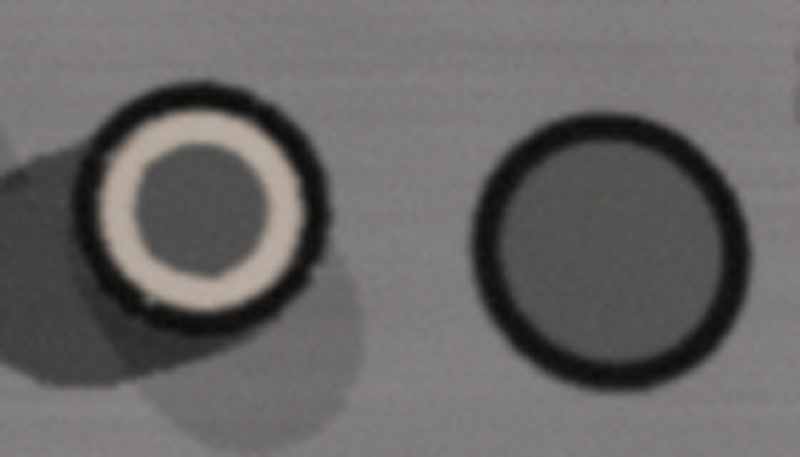

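Candidates in the top view: three steel scoops with cups at (177,267), (208,276) and (234,284). The look-alikes are red at (147,308) and turquoise at (343,287). The tub with white lid is at (315,227) and the mat at (387,234). The hooks are gold, at about (170,190), (206,180) and (239,170). Next I measure.

```bash
python3 - <<'E'
from h import *
a=cv2.imread('pics/top0.png');b=cv2.imread('pics/scene0.png')
def big(im,x0,y0,w,h,s,n):
    c=cv2.resize(im[y0:y0+h,x0:x0+w],None,fx=s,fy=s,interpolation=cv2.INTER_CUBIC)
    for i in range(0,w,10): cv2.putText(c,str(x0+i),(i*s,8),0,.3,(255,255,0),1);cv2.line(c,(i*s,10),(i*s,14),(255,255,0),1)
    for i in range(0,h,10): cv2.putText(c,str(y0+i),(0,i*s+4),0,.3,(255,255,0),1)
    cv2.imwrite('pics/'+n+'.png',c)
big(a,155,155,100,45,8,'ht');big(b,315,175,65,65,9,'hs');big(a,150,225,100,72,8,'st');big(b,275,190,100,45,8,'ss')
# tub, mat
f=grab('top');g=f['pixels'].astype(int)
hsv=cv2.cvtColor(f['pixels'],cv2.COLOR_RGB2HSV)
dark=(g.max(2)<42).astype(np.uint8)
for nm,(x0,y0,x1,y1),z in (('tub',(285,200,345,255),.091),('mat',(358,205,415,262),.001)):
    m=np.zeros_like(dark);m[y0:y1,x0:x1]=dark[y0:y1,x0:x1]
    n,l,s,c=cv2.connectedComponentsWithStats(m);k=1+np.argmax(s[1:,4]);
    cs,_=cv2.findContours((l==k).astype(np.uint8),cv2.RETR_EXTERNAL,cv2.CHAIN_APPROX_NONE)
    p=max(cs,key=len)[:,0]
    P=np.array([onz(f,u,v,z)[:2] for u,v in p])
    q,r=cv2.minEnclosingCircle(P.astype(np.float32));e=cv2.fitEllipse((P*1000).astype(np.float32))
    print(nm,e,s[k])
w=((g.min(2)>120)).astype(np.uint8);m=np.zeros_like(w);m[200:255,285:345]=w[200:255,285:345]
cs,_=cv2.findContours(m,cv2.RETR_EXTERNAL,cv2.CHAIN_APPROX_NONE);p=max(cs,key=len)[:,0]
print('lid',cv2.fitEllipse(np.array([onz(f,u,v,.083)[:2]*1000 for u,v in p],np.float32)))
E
```

```text
tub ((525.693115234375, -69.41075897216797), (121.27935028076172, 123.40861511230469), 60.48676681518555) [293 205  44  45 421]
mat ((518.7095947265625, -299.3190612792969), (142.58294677734375, 143.59185791015625), 131.2391357421875) [363 211  48  47 509]
lid ((551.74169921875, -74.50678253173828), (115.05284118652344, 185.3046417236328), 173.464111328125)
```

View pics/ht.png

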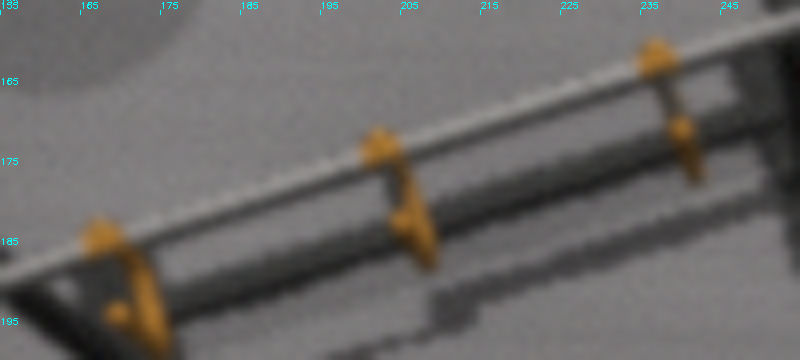

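View pics/hs.png

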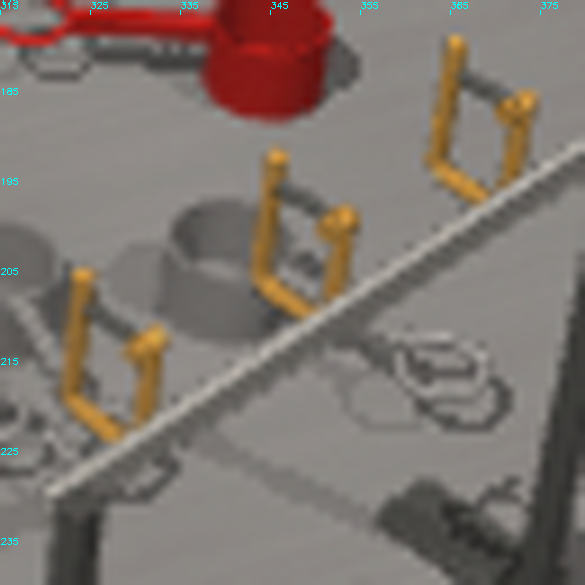

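View pics/st.png

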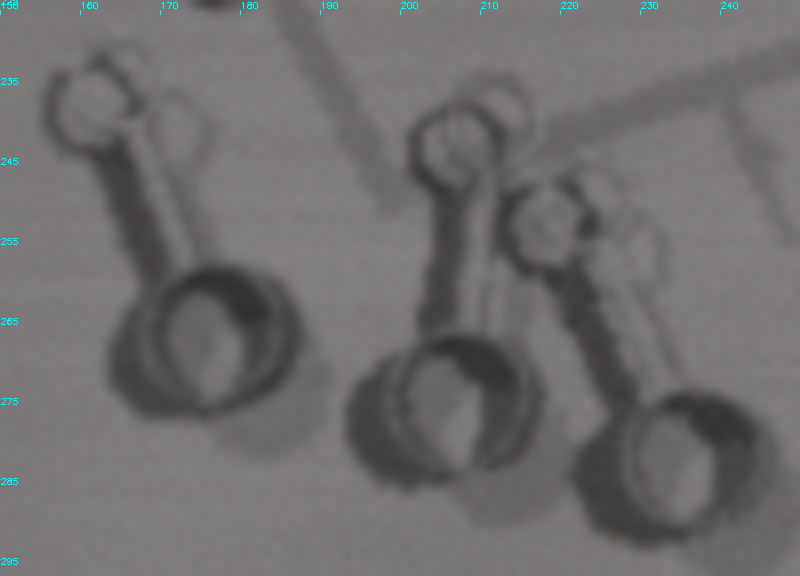

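View pics/ss.png

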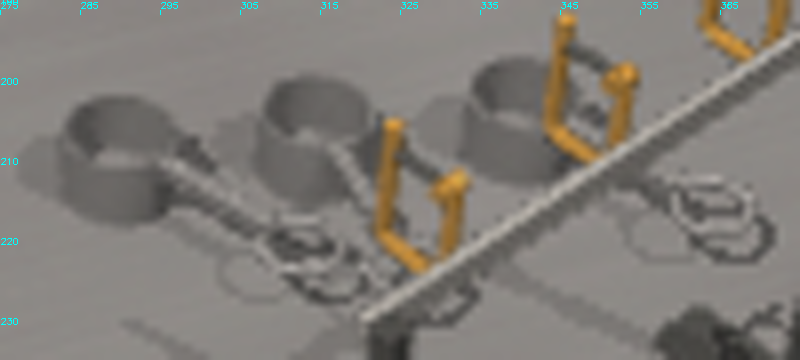

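```bash
cat > m.py <<'E'
from h import *
f=grab('top');s=grab('scene')
hk=[((118,314),(456,42)),((402,221),(277,157)),((682,128),(83,272))]
N=[]
for t,c in hk:
    p=tri([(f,155+(t[0]+.5)/8-.5,155+(t[1]+.5)/8-.5),(s,315+(c[0]+.5)/9-.5,175+(c[1]+.5)/9-.5)]);N.append(p);print('nose',p.round(4),proj(f,p)-[155+t[0]/8,155+t[1]/8])
N=np.array(N);print(np.diff(N,axis=0),np.linalg.norm(np.diff(N,axis=0),axis=1))
d=N[0]-N[2];print('rack yaw deg of x axis',np.degrees(np.arctan2(-d[0],d[1])))
# scoops: guess cup rim & handle
sc=[((230,340),(120,88)),((470,403),(480,110)),((698,465),(575,178))]
import sys
out=[cv2.resize(f['pixels'][225:297,150:250,::-1],None,fx=8,fy=8,interpolation=cv2.INTER_CUBIC),cv2.resize(s['pixels'][190:235,275:375,::-1],None,fx=8,fy=8,interpolation=cv2.INTER_CUBIC)]
out=[cv2.convertScaleAbs(o,alpha=2,beta=-80) for o in out]
cv2.imwrite('pics/ov_raw.png',out[0]);cv2.imwrite('pics/ov_raws.png',out[1])
for c,e in sc:
    C=onz(f,150+c[0]/8-.44,225+c[1]/8-.44,.034);E=onz(f,150+e[0]/8-.44,225+e[1]/8-.44,.028)
    D=(E-C)[:2];L=np.linalg.norm(D);yaw=np.arctan2(D[1],D[0]);u=np.array([np.cos(yaw),np.sin(yaw),0])
    Ep=C+u*.101;Ep[2]=.028
    print('scoop cup',C.round(4),'L',L,'yaw',np.degrees(yaw),'eye',Ep.round(4),'grip',(C+u*.052).round(4))
    for im,(fr,x0,y0) in zip(out,((f,150,225),(s,275,190))):
        for cen,r,z in ((C,.026,.034),(Ep,.0165,.028)):
            for a in np.linspace(0,2*np.pi,40):
                q=proj(fr,[cen[0]+r*np.cos(a),cen[1]+r*np.sin(a),z]);cv2.circle(im,tuple(((q-[x0,y0]+.44)*8).astype(int)),1,(0,0,255),-1)
cv2.imwrite('pics/ov_t.png',out[0]);cv2.imwrite('pics/ov_s.png',out[1])
E
python3 m.py
```

```text
nose [0.578  0.2964 0.2544] [ 0.16542988 -0.16511843]
nose [0.6079 0.2113 0.2532] [ 0.11380926 -0.18843128]
nose [0.6371 0.126  0.2551] [ 0.16085002 -0.1737323 ]
[[ 0.02984712 -0.08506391 -0.00121462]
 [ 0.02922415 -0.08530288  0.00189199]] [0.0901565  0.09018986]
rack yaw deg of x axis 19.122966122205238
scoop cup [0.413  0.3241 0.034 ] L 0.10475143224304735 yaw 27.067766785365894 eye [0.5029 0.37   0.028 ] grip [0.4593 0.3477 0.034 ]
scoop cup [0.3908 0.2353 0.034 ] L 0.10789156172616801 yaw 0.7036951431622599 eye [0.4918 0.2365 0.028 ] grip [0.4428 0.2359 0.034 ]
scoop cup [0.369  0.1519 0.034 ] L 0.1152328513129086 yaw 24.944971471082866 eye [0.4606 0.1945 0.028 ] grip [0.4162 0.1738 0.034 ]
```

View pics/ov_t.png

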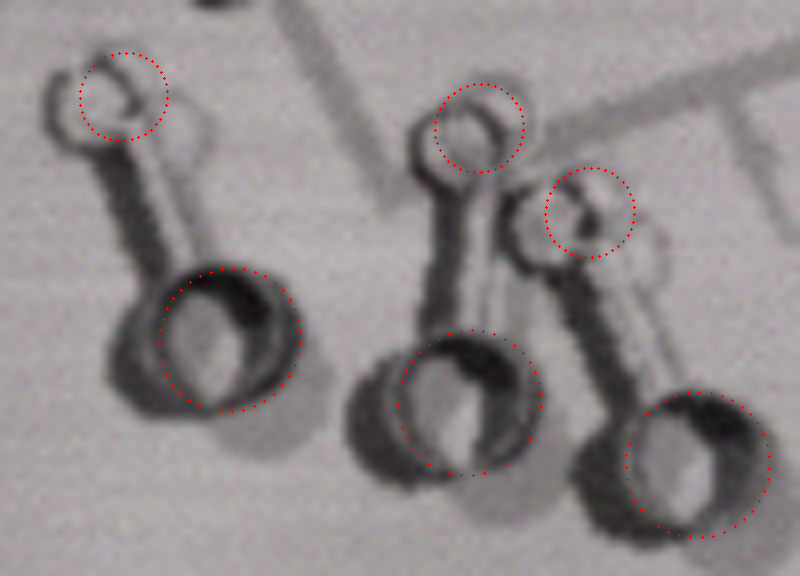

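View pics/ov_s.png

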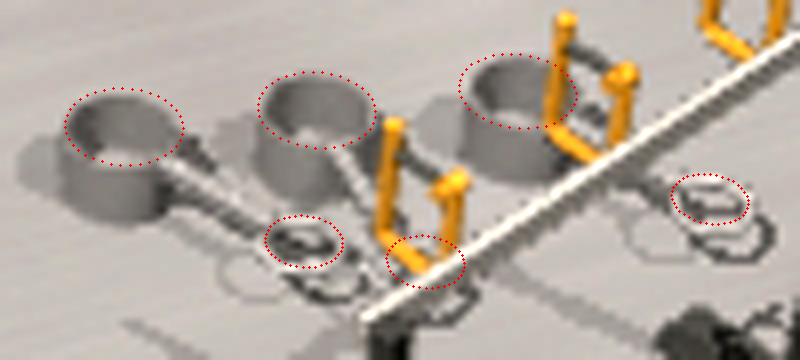

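View pics/ov_raw.png

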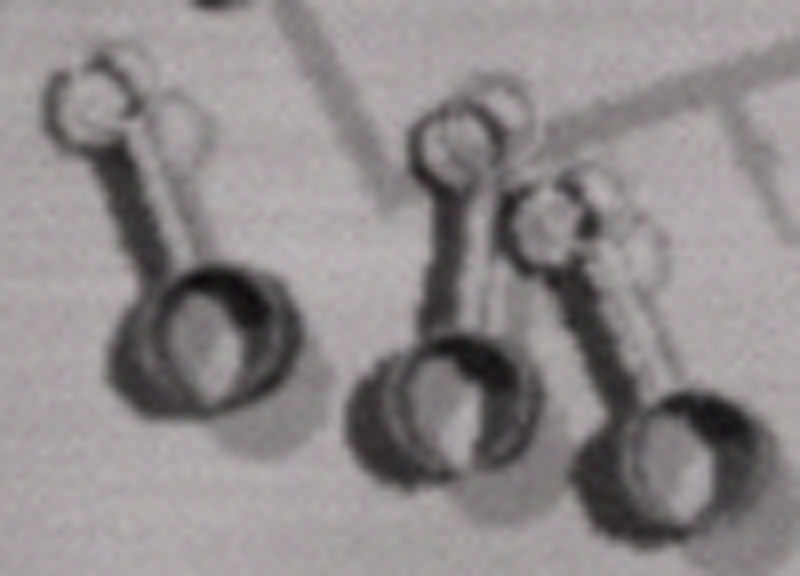

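```bash
cat >> h.py <<'E'
def go(p,yaw=None,st=None,tilt=0):
    """print increments to reach p (m), tool down, world yaw (deg) of tool x"""
    o=st or bot.observe();P=np.array(o['position']);M=Rm(o['tool_rot'])
    if yaw is None: T=M
    else: T=R.from_euler('xyz',[np.pi,0,np.radians(yaw)]).as_matrix()
    d=M.T@(np.array(p)-P)*100;w=np.degrees(R.from_matrix(M.T@T).as_rotvec())
    print('xyz cm',d.round(2),'w deg',w.round(1),'rows',round(max(np.linalg.norm(d)/6.25,np.linalg.norm(w)/10.7),1),'| now',P.round(4),np.degrees(o['tool_rot']).round(1),'t',round(o['clock'],2),'F',np.array(o['force']).round(1),'w',round(o['grip_width'],4))
E
python3 - <<'E'
from h import *
f=grab('top');s=grab('scene')
print(onz(f,314.9,226,.091),onz(f,386.6,233.9,.001))
for n,(u,v),z in (('cup',(334,138),.085),('bowl',(278,138),.045),('soy',(413,313),0),('turq',(343,287),.034),('turqeye',(352,320),.028),('red',(147,308),.034)): print(n,onz(f,u,v,z).round(3))
c=np.array([.5257,-.0694])
for im,(fr,x0,y0,w,h) in {'tt':(f,290,200,52,52),'tsn':(s,215,220,60,60)}.items():
    k=10
    o=cv2.convertScaleAbs(cv2.resize(fr['pixels'][y0:y0+h,x0:x0+w,::-1],None,fx=k,fy=k,interpolation=cv2.INTER_CUBIC),alpha=1.6)
    for r,z,col in ((.065,.0845,(0,0,255)),(.0585,.091,(0,255,255)),):
        for a in np.linspace(0,2*np.pi,90):
            q=proj(fr,[c[0]+r*np.cos(a),c[1]+r*np.sin(a),z]);cv2.circle(o,tuple(((q-[x0,y0]+.45)*k).astype(int)),1,col,-1)
    for a in (16,106,196,286):
        q=proj(fr,[c[0]+.0585*np.cos(np.radians(a)),c[1]+.0585*np.sin(np.radians(a)),.091]);cv2.circle(o,tuple(((q-[x0,y0]+.45)*k).astype(int)),4,(0,255,0),-1)
    cv2.imwrite('pics/'+im+'.png',o)
for a in (16,106,196,286):
    p=[c[0]+.0585*np.cos(np.radians(a)),c[1]+.0585*np.sin(np.radians(a)),.115];print(p);go(p,0)
E
```

```text
[ 0.52688474 -0.07092759  0.091     ] [ 0.51733723 -0.29966468  0.001     ]
cup [ 0.793 -0.133  0.085]
bowl [0.809 0.034 0.045]
soy [ 0.281 -0.368  0.   ]
turq [ 0.357 -0.156  0.034]
turqeye [ 0.264 -0.18   0.028]
red [0.295 0.409 0.034]
[np.float64(0.5819338092123916), np.float64(-0.05327521468470555), 0.115]
xyz cm [-42.29 -54.83  11.63] w deg [ -0.   0. -75.] rows 11.2 | now [ 0.1617 -0.6036  0.2312] [-180.    0.  -75.] t 0.35 F [ 0.3  0.5 -0.2] w 0.0856
[np.float64(0.5095752146847055), np.float64(-0.013166190787608348), 0.115]
xyz cm [-48.03 -48.88  11.63] w deg [ -0.   0. -75.] rows 11.1 | now [ 0.1617 -0.6036  0.2312] [-180.    0.  -75.] t 0.35 F [ 0.3  0.5 -0.2] w 0.0856
[np.float64(0.4694661907876083), np.float64(-0.08552478531529445), 0.115]
xyz cm [-42.08 -43.13  11.63] w deg [ -0.   0. -75.] rows 9.8 | now [ 0.1617 -0.6036  0.2312] [-180.    0.  -75.] t 0.35 F [ 0.3  0.5 -0.2] w 0.0856
[np.float64(0.5418247853152944), np.float64(-0.12563380921239165), 0.115]
xyz cm [-36.33 -49.08  11.63] w deg [ -0.   0. -75.] rows 9.9 | now [ 0.1617 -0.6036  0.2312] [-180.    0.  -75.] t 0.35 F [ 0.3  0.5 -0.2] w 0.0856
```

View pics/tt.png

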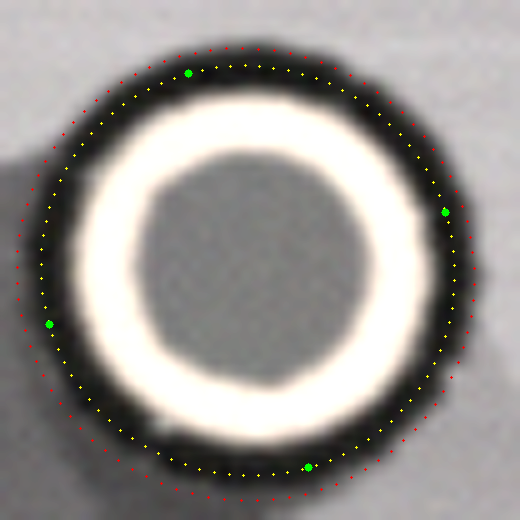

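View pics/tsn.png

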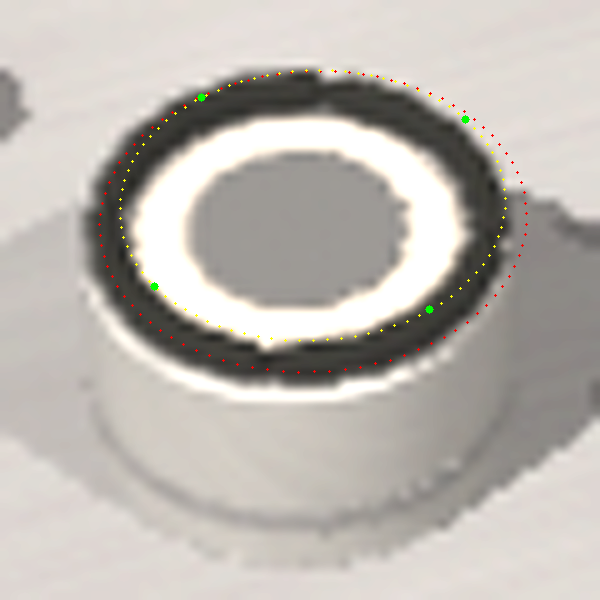

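```bash
python3 - <<'E'
from h import *
go([.5441,-.1292,.13],0)
E
```

```text
xyz cm [-35.93 -49.21  10.13] w deg [ -0.   0. -75.] rows 9.9 | now [ 0.1617 -0.6036  0.2312] [-180.    0.  -75.] t 0.35 F [ 0.3  0.5 -0.2] w 0.0856
```

>>> jog_arm([
  {"x": -35.9, "y": -49.2, "z": 2, "wz": -75, "claw": 0},
  {"x": -35.9, "y": -49.2, "z": 2, "wz": -75, "claw": 0},
  {"x": -35.9, "y": -49.2, "z": 2, "wz": -75, "claw": 0},
  {"x": -35.9, "y": -49.2, "z": 2, "wz": -75, "claw": 0},
  {"x": -35.9, "y": -49.2, "z": 2, "wz": -75, "claw": 0},
  {"x": -35.9, "y": -49.2, "z": 2, "wz": -75, "claw": 0},
  {"x": -35.9, "y": -49.2, "z": 2, "wz": -75, "claw": 0},
  {"x": -35.9, "y": -49.2, "z": 2, "wz": -75, "claw": 0},
  {"x": -35.9, "y": -49.2, "z": 6, "wz": -75, "claw": 0},
  {"x": -35.9, "y": -49.2, "z": 10, "wz": -75, "claw": 0},
])

```text
schema error: expected keys wx, wy, wz, x, y, z, claw
```

```bash
python3 - <<'E'
from h import *
go([.5441,-.1292,.10],0)
print(bot.observe()['qpos'])
E
```

```text
xyz cm [-35.93 -49.21  13.13] w deg [ -0.   0. -75.] rows 10.0 | now [ 0.1617 -0.6036  0.2312] [-180.    0.  -75.] t 0.35 F [ 0.3  0.5 -0.2] w 0.0856
[ 1.23881045  0.52154139 -0.03633758  1.59956415  0.02119506  1.02110763
 -0.11280384]
```

All seven keys are needed in each row.

>>> jog_arm([
  {"wx": 0, "wy": 0, "wz": -75, "x": -35.9, "y": -49.2, "z": 2, "claw": 0},
  {"wx": 0, "wy": 0, "wz": -75, "x": -35.9, "y": -49.2, "z": 2, "claw": 0},
  {"wx": 0, "wy": 0, "wz": -75, "x": -35.9, "y": -49.2, "z": 2, "claw": 0},
  {"wx": 0, "wy": 0, "wz": -75, "x": -35.9, "y": -49.2, "z": 2, "claw": 0},
  {"wx": 0, "wy": 0, "wz": -75, "x": -35.9, "y": -49.2, "z": 2, "claw": 0},
  {"wx": 0, "wy": 0, "wz": -75, "x": -35.9, "y": -49.2, "z": 2, "claw": 0},
  {"wx": 0, "wy": 0, "wz": -75, "x": -35.9, "y": -49.2, "z": 2, "claw": 0},
  {"wx": 0, "wy": 0, "wz": -75, "x": -35.9, "y": -49.2, "z": 2, "claw": 0},
  {"wx": 0, "wy": 0, "wz": -75, "x": -35.9, "y": -49.2, "z": 6, "claw": 0},
  {"wx": 0, "wy": 0, "wz": -75, "x": -35.9, "y": -49.2, "z": 10, "claw": 0},
])

```text
clock: 1.6
position: [0.5398, -0.1359, 0.1446]
tool_rot: [3.141, -0.004, 0.001]
force: [1.9, -1.6, -0.1]
grip_width: -0.0001
```

```bash
python3 - <<'E'
from h import *
go([.5441,-.1292,.10],0)
print(bot.observe()['qpos'])
E
```

```text
xyz cm [ 0.42 -0.67  4.46] w deg [ 0.  -0.2  0.1] rows 0.7 | now [ 0.5398 -0.1359  0.1446] [ 1.8e+02 -2.0e-01  1.0e-01] t 1.6 F [ 1.9 -1.6 -0.1] w -0.0001
[ 0.46418575  0.55380488 -0.44723728  1.84814746  0.3203407   0.80690444
 -0.14667797]
```

>>> jog_arm([
  {"wx": 0, "wy": 0, "wz": 0, "x": 0.4, "y": -0.7, "z": 3.5, "claw": 0},
  {"wx": 0, "wy": 0, "wz": 0, "x": 0.4, "y": -0.7, "z": 4.5, "claw": 0},
  {"wx": 0, "wy": 0, "wz": 0, "x": 0.4, "y": -0.7, "z": 5.2, "claw": 0},
  {"wx": 0, "wy": 0, "wz": 0, "x": 0.4, "y": -0.7, "z": 5.5, "claw": 0},
  {"wx": 0, "wy": 0, "wz": 0, "x": 0.4, "y": -0.7, "z": 5.8, "claw": 0},
  {"wx": 0, "wy": 0, "wz": 0, "x": 0.4, "y": -0.7, "z": 5.8, "claw": 0},
])

```text
clock: 2.35
position: [0.5442, -0.1298, 0.0874]
tool_rot: [3.14, -0.005, 0.0]
force: [-0.9, -2.0, 3.9]
grip_width: -0.0001
```

```bash
python3 - <<'E'
from h import *
go([.5441,-.1292,.085],0)
E
```

```text
xyz cm [-0.01 -0.06  0.24] w deg [ 0.1 -0.3  0. ] rows 0.0 | now [ 0.5442 -0.1298  0.0874] [179.9  -0.3   0. ] t 2.35 F [-0.9 -2.   3.9] w -0.0001
```

>>> jog_arm([
  {"wx": 0, "wy": 0, "wz": 0, "x": 0, "y": 0, "z": 0.2, "claw": 0},
  {"wx": 0, "wy": 0, "wz": 0, "x": 0, "y": 0, "z": 0.3, "claw": 0},
  {"wx": 0, "wy": 0, "wz": 0, "x": 0, "y": 0, "z": 0.35, "claw": 0},
  {"wx": 0, "wy": 0, "wz": 0, "x": 0, "y": 0, "z": 0.35, "claw": 0},
])

```text
clock: 2.85
position: [0.5444, -0.1299, 0.0846]
tool_rot: [3.14, -0.006, -0.0]
force: [-2.3, 0.9, 6.9]
grip_width: 0.0001
```

```bash
python3 - <<'E'
from h import *
go([.5441,-.1292,.085],0)
E
```

```text
xyz cm [-0.03 -0.07 -0.04] w deg [ 0.1 -0.3 -0. ] rows 0.0 | now [ 0.5444 -0.1299  0.0846] [179.9  -0.3  -0. ] t 2.85 F [-2.3  0.9  6.9] w 0.0001
```

>>> jog_arm([
  {"wx": 0, "wy": 0, "wz": 0, "x": 0, "y": 0, "z": 0.1, "claw": 0},
  {"wx": 0, "wy": 0, "wz": 0, "x": 0, "y": 0, "z": 0.2, "claw": 0},
  {"wx": 0, "wy": 0, "wz": 0, "x": 0, "y": 0, "z": 0.2, "claw": 0},
])

```text
clock: 3.22
position: [0.5446, -0.13, 0.0839]
tool_rot: [3.14, -0.007, -0.0]
force: [-5.5, 1.8, 18.4]
grip_width: 0.0001
```

>>> jog_arm([
  {"wx": 0, "wy": 0, "wz": 0, "x": 0, "y": 0, "z": -2, "claw": 0},
  {"wx": 0, "wy": 0, "wz": 0, "x": -3.3, "y": -11.3, "z": -2, "claw": 0},
  {"wx": 0, "wy": 0, "wz": 0, "x": -3.3, "y": -11.3, "z": -2, "claw": 0},
  {"wx": 0, "wy": 0, "wz": 0, "x": -3.3, "y": -11.3, "z": -2, "claw": 0},
  {"wx": 0, "wy": 0, "wz": 0, "x": -3.3, "y": -11.3, "z": -1.2, "claw": 0},
  {"wx": 0, "wy": 0, "wz": 0, "x": -3.3, "y": -11.3, "z": -0.7, "claw": 0},
  {"wx": 0, "wy": 0, "wz": 0, "x": -3.3, "y": -11.3, "z": -0.4, "claw": 0},
  {"wx": 0, "wy": 0, "wz": 0, "x": -3.3, "y": -11.3, "z": -0.1, "claw": 0},
  {"wx": 0, "wy": 0, "wz": 0, "x": -3.3, "y": -11.3, "z": 0.1, "claw": 0},
  {"wx": 0, "wy": 0, "wz": 0, "x": -3.3, "y": -11.3, "z": 0.1, "claw": 0},
])

```text
clock: 4.47
position: [0.5121, -0.018, 0.0832]
tool_rot: [3.139, -0.007, -0.002]
force: [-8.3, -1.6, 29.1]
grip_width: -0.0001
```

```bash
python3 - <<'E'
from h import *
go([.5119,-.0168,.084],0)
E
```

```text
xyz cm [-0.02 -0.12 -0.08] w deg [ 0.1 -0.4 -0.1] rows 0.0 | now [ 0.5121 -0.018   0.0832] [ 1.799e+02 -4.000e-01 -1.000e-01] t 4.47 F [-8.3 -1.6 29.1] w -0.0001
```

>>> jog_arm([
  {"wx": 0, "wy": 0, "wz": 0, "x": 0, "y": 0, "z": -2, "claw": 0},
  {"wx": 0, "wy": -0.4, "wz": 0, "x": -4, "y": 7.1, "z": -2, "claw": 0},
  {"wx": 0, "wy": -0.4, "wz": 0, "x": -4, "y": 7.1, "z": -2, "claw": 0},
  {"wx": 0, "wy": -0.4, "wz": 0, "x": -4, "y": 7.1, "z": -2, "claw": 0},
  {"wx": 0, "wy": -0.4, "wz": 0, "x": -4, "y": 7.1, "z": -1.2, "claw": 0},
  {"wx": 0, "wy": -0.4, "wz": 0, "x": -4, "y": 7.1, "z": -0.7, "claw": 0},
  {"wx": 0, "wy": -0.4, "wz": 0, "x": -4, "y": 7.1, "z": -0.4, "claw": 0},
  {"wx": 0, "wy": -0.4, "wz": 0, "x": -4, "y": 7.1, "z": -0.1, "claw": 0},
  {"wx": 0, "wy": -0.4, "wz": 0, "x": -4, "y": 7.1, "z": 0.05, "claw": 0},
  {"wx": 0, "wy": -0.4, "wz": 0, "x": -4, "y": 7.1, "z": 0.05, "claw": 0},
])

```text
clock: 5.72
position: [0.4724, -0.0881, 0.0831]
tool_rot: [3.139, -0.001, -0.001]
force: [-8.6, 0.3, 32.3]
grip_width: 0.0002
```

```bash
python3 - <<'E'
from h import *
go([.4718,-.0891,.084],0);go([.5842,-.0569,.084],0)
E
```

```text
xyz cm [-0.06  0.1  -0.09] w deg [ 0.2 -0.  -0. ] rows 0.0 | now [ 0.4724 -0.0881  0.0831] [179.8  -0.   -0. ] t 5.72 F [-8.6  0.3 32.3] w 0.0002
xyz cm [11.18 -3.13 -0.09] w deg [ 0.2 -0.  -0. ] rows 1.9 | now [ 0.4724 -0.0881  0.0831] [179.8  -0.   -0. ] t 5.72 F [-8.6  0.3 32.3] w 0.0002
```

>>> jog_arm([
  {"wx": 0, "wy": 0, "wz": 0, "x": 0, "y": 0, "z": -2, "claw": 0},
  {"wx": 0, "wy": 0, "wz": 0, "x": 11.2, "y": -3.1, "z": -2, "claw": 0},
  {"wx": 0, "wy": 0, "wz": 0, "x": 11.2, "y": -3.1, "z": -2, "claw": 0},
  {"wx": 0, "wy": 0, "wz": 0, "x": 11.2, "y": -3.1, "z": -2, "claw": 0},
  {"wx": 0, "wy": 0, "wz": 0, "x": 11.2, "y": -3.1, "z": -1.2, "claw": 0},
  {"wx": 0, "wy": 0, "wz": 0, "x": 11.2, "y": -3.1, "z": -0.7, "claw": 0},
  {"wx": 0, "wy": 0, "wz": 0, "x": 11.2, "y": -3.1, "z": -0.4, "claw": 0},
  {"wx": 0, "wy": 0, "wz": 0, "x": 11.2, "y": -3.1, "z": -0.1, "claw": 0},
  {"wx": 0, "wy": 0, "wz": 0, "x": 11.2, "y": -3.1, "z": 0, "claw": 0},
  {"wx": 0, "wy": 0, "wz": 0, "x": 11.2, "y": -3.1, "z": 0, "claw": 0},
])

```text
clock: 6.98
position: [0.5841, -0.0573, 0.0839]
tool_rot: [3.138, -0.001, -0.001]
force: [-6.2, 0.9, 17.7]
grip_width: 0.0
```

```bash
python3 - <<'E'
from h import *
go([.5842,-.0569,.084],0)
E
```

```text
xyz cm [ 0.01 -0.04 -0.01] w deg [ 0.2 -0.1 -0.1] rows 0.0 | now [ 0.5841 -0.0573  0.0839] [ 1.798e+02 -1.000e-01 -1.000e-01] t 6.97 F [-6.2  0.9 17.7] w 0.0
```

>>> jog_arm([
  {"wx": 0, "wy": 0, "wz": 0, "x": 0, "y": -4, "z": -5, "claw": 0},
  {"wx": 0, "wy": 0, "wz": 0, "x": -3, "y": -10, "z": -5, "claw": 40},
  {"wx": 0, "wy": 0, "wz": 2.5, "x": -6, "y": -11.5, "z": -5, "claw": 100},
  {"wx": 0, "wy": 0, "wz": 2.5, "x": -6, "y": -11.5, "z": -5, "claw": 100},
])

```text
clock: 7.48
position: [0.5221, 0.0592, 0.1336]
tool_rot: [3.138, -0.001, -0.042]
force: [1.6, -0.5, 0.5]
grip_width: 0.0542
```

```bash
python3 - <<'E'
from h import *
f=grab('top','top1');s=grab('scene','scene1')
c=np.array([.528,-.073])
for im,(fr,x0,y0,w,h) in {'tt1':(f,290,200,52,52),'tsn1':(s,215,220,60,60)}.items():
    k=10
    o=cv2.convertScaleAbs(cv2.resize(fr['pixels'][y0:y0+h,x0:x0+w,::-1],None,fx=k,fy=k,interpolation=cv2.INTER_CUBIC),alpha=1.6)
    for r,z,col in ((.065,.0785,(0,0,255)),):
        for a in np.linspace(0,2*np.pi,90):
            q=proj(fr,[c[0]+r*np.cos(a),c[1]+r*np.sin(a),z]);cv2.circle(o,tuple(((q-[x0,y0]+.45)*k).astype(int)),1,col,-1)
    cv2.imwrite('pics/'+im+'.png',o)
go([.528,.04,.03],-2.5)
E
```

```text
xyz cm [ 0.44  1.68 10.36] w deg [ 0.2 -0.1 -0.1] rows 1.7 | now [0.5242 0.0574 0.1336] [ 1.798e+02 -1.000e-01 -2.600e+00] t 7.58 F [0.1 0.4 0.2] w 0.0686
```

View pics/tsn1.png

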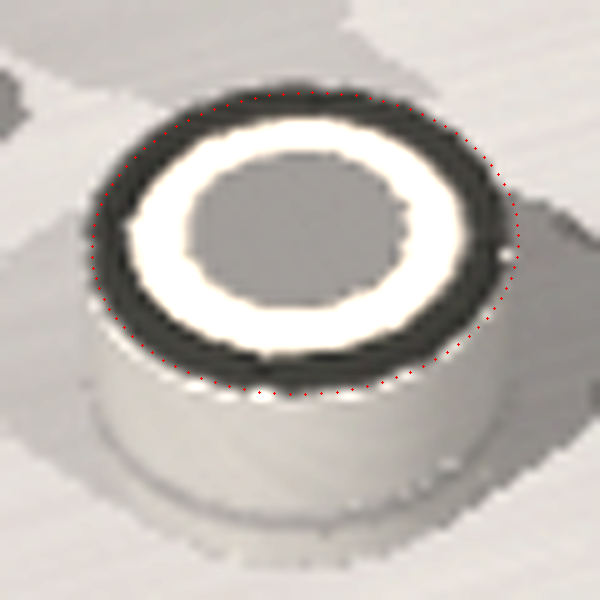

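View pics/top1.png

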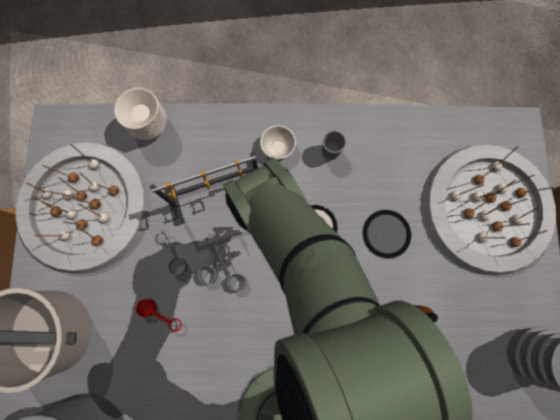

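>>> jog_arm([
  {"wx": 0, "wy": 0, "wz": 0, "x": 0.4, "y": 1.2, "z": 5, "claw": 100},
  {"wx": 0, "wy": 0, "wz": 0, "x": 0.4, "y": 1.2, "z": 10.4, "claw": 100},
  {"wx": 0, "wy": 0, "wz": 0, "x": 0.4, "y": 1.7, "z": 10.4, "claw": 100},
  {"wx": 0, "wy": 0, "wz": 0, "x": 0.3, "y": 4, "z": 10.4, "claw": 100},
  {"wx": 0, "wy": 0, "wz": 0, "x": 0.3, "y": 6, "z": 10.4, "claw": 100},
  {"wx": 0, "wy": 0, "wz": 0, "x": 0.3, "y": 7.5, "z": 10.4, "claw": 100},
  {"wx": 0, "wy": 0, "wz": 0, "x": 0.3, "y": 9, "z": 10.4, "claw": 100},
  {"wx": 0, "wy": 0, "wz": 0, "x": 0.3, "y": 10.5, "z": 10.4, "claw": 100},
])

```text
clock: 8.57
position: [0.5237, -0.0479, 0.0313]
tool_rot: [3.139, -0.004, -0.044]
force: [0.6, 7.2, 6.6]
grip_width: 0.0851
```

```bash
python3 - <<'E'
from h import *
s=grab('scene','scene2')
cv2.imwrite('pics/c2.png',cv2.resize(s['pixels'][180:300,130:310,::-1],(800,533),interpolation=cv2.INTER_CUBIC))
go([.518,-.24,.03],-2.5)
E
```

```text
xyz cm [ 0.34 18.96  0.19] w deg [ 0.2 -0.2 -0.1] rows 3.0 | now [ 0.5233 -0.0504  0.0311] [179.8  -0.2  -2.6] t 8.62 F [ 0.6 -0.5  0.5] w 0.0855
```

View pics/c2.png

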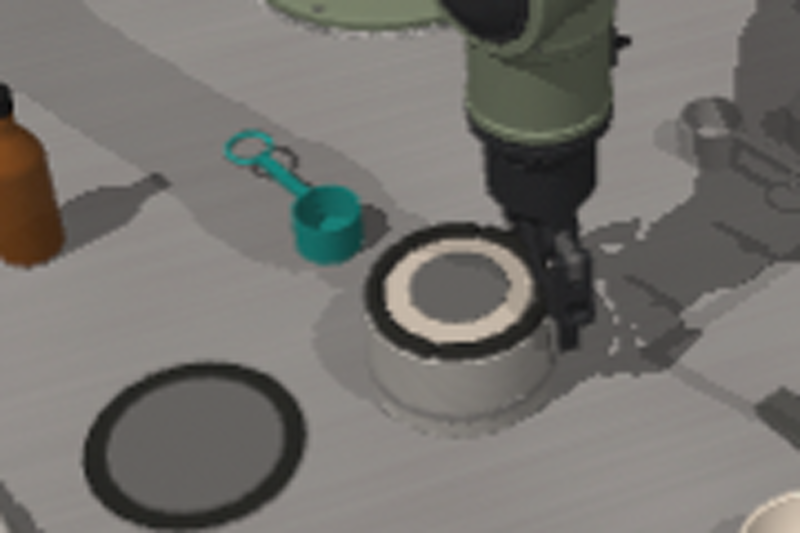

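>>> jog_arm([
  {"wx": 0, "wy": 0, "wz": 0, "x": 0.1, "y": 2, "z": 0.1, "claw": 100},
  {"wx": 0, "wy": 0, "wz": 0, "x": 0.1, "y": 4, "z": 0.1, "claw": 100},
  {"wx": 0, "wy": 0, "wz": 0, "x": 0.2, "y": 6, "z": 0.1, "claw": 100},
  {"wx": 0, "wy": 0, "wz": 0, "x": 0.2, "y": 8, "z": 0.1, "claw": 100},
  {"wx": 0, "wy": 0, "wz": 0, "x": 0.2, "y": 10, "z": 0.1, "claw": 100},
  {"wx": 0, "wy": 0, "wz": 0, "x": 0.3, "y": 12, "z": 0.1, "claw": 100},
  {"wx": 0, "wy": 0, "wz": 0, "x": 0.3, "y": 13.5, "z": 0.1, "claw": 100},
  {"wx": 0, "wy": 0, "wz": 0, "x": 0.3, "y": 15, "z": 0.1, "claw": 100},
  {"wx": 0, "wy": 0, "wz": 0, "x": 0.3, "y": 16, "z": 0.1, "claw": 100},
])

```text
clock: 9.75
position: [0.5192, -0.2108, 0.0311]
tool_rot: [3.138, -0.004, -0.046]
force: [-0.3, 5.7, 3.2]
grip_width: 0.0854
```

```bash
cat >> h.py <<'E'
def tubpos(s,box):
    x0,y0,x1,y1=box;g=s['pixels'][y0:y1,x0:x1].astype(int)
    m=((g.min(2)>135)&(g[:,:,0]-g[:,:,2]>8)).astype(np.uint8)
    m=cv2.morphologyEx(m,cv2.MORPH_CLOSE,np.ones((3,3)))
    cs,_=cv2.findContours(m,cv2.RETR_EXTERNAL,cv2.CHAIN_APPROX_NONE);p=max(cs,key=len)[:,0]
    e=cv2.fitEllipse(p.astype(np.float32));print(e)
    return np.array([onz(s,u+x0,v+y0,.082)[:2]*1000 for u,v in p],np.float32)
E
python3 - <<'E'
from h import *
s=grab('scene','scene3')
cv2.imwrite('pics/c3.png',cv2.resize(s['pixels'][180:320,130:310,::-1],(771,600),interpolation=cv2.INTER_CUBIC))
P=tubpos(s,(130,210,260,310));print(cv2.fitEllipse(P),cv2.minEnclosingCircle(P))
go([.518,-.24,.03],-2.5)
E
```

```text
((49.38334274291992, 48.86590576171875), (23.15813636779785, 32.103721618652344), 76.58334350585938)
((517.1614379882812, -274.5087890625), (92.07294464111328, 95.115478515625), 63.05241394042969) ((517.7843627929688, -273.6466369628906), 49.304656982421875)
xyz cm [0.03 2.78 0.11] w deg [ 0.3 -0.2 -0.2] rows 0.4 | now [ 0.519  -0.2122  0.031 ] [179.7  -0.2  -2.7] t 9.8 F [0.6 1.4 1.5] w 0.0856
```

View pics/c3.png

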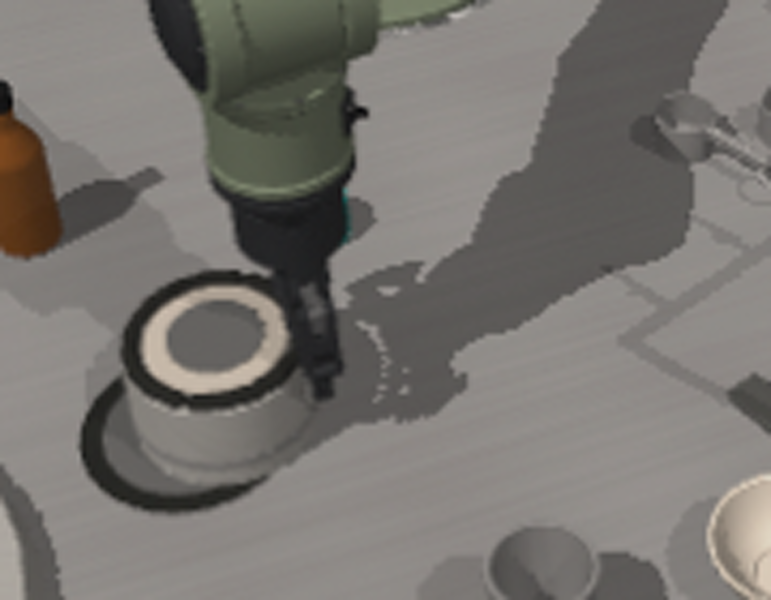

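>>> jog_arm([
  {"wx": 0, "wy": 0, "wz": 0, "x": 0, "y": 1.2, "z": 0.1, "claw": 100},
  {"wx": 0, "wy": 0, "wz": 0, "x": 0, "y": 2.2, "z": 0.1, "claw": 100},
  {"wx": 0, "wy": 0, "wz": 0, "x": 0, "y": 2.6, "z": 0.1, "claw": 100},
  {"wx": 0, "wy": 0, "wz": 0, "x": 0, "y": 2.6, "z": 0.1, "claw": 100},
  {"wx": 0, "wy": 0, "wz": 0, "x": 0, "y": 0.5, "z": 0.1, "claw": 100},
  {"wx": 0, "wy": 0, "wz": 0, "x": 0, "y": -4, "z": 0, "claw": 100},
  {"wx": 0, "wy": 0, "wz": 0, "x": 0, "y": -8, "z": -6, "claw": 70},
  {"wx": 0, "wy": 0, "wz": 0, "x": 0, "y": -14, "z": -15, "claw": 30},
  {"wx": 0, "wy": 0, "wz": 0, "x": 0, "y": -18, "z": -20, "claw": 30},
])

```text
clock: 10.92
position: [0.525, -0.0643, 0.1863]
tool_rot: [3.136, -0.003, -0.047]
force: [0.5, -1.1, 0.3]
grip_width: 0.0323
```

```bash
python3 - <<'E'
from h import *
s=grab('scene','scene4');f=grab('top','top4')
for n,fr,b in (('s',s,(100,210,260,310)),('t',f,(350,190,430,280))):
  try:
    P=tubpos(fr,b);print(n,cv2.fitEllipse(P))
  except Exception as e: print(n,e)
go([.4162,.1738,.1],115)
E
```

```text
((12.893423080444336, 85.90961456298828), (28.595989227294922, 41.48831558227539), 135.31475830078125)
s ((582.2483520507812, -477.2066650390625), (74.75104522705078, 149.13873291015625), 107.58480834960938)
((48.24639892578125, 37.66912078857422), (18.754581451416016, 28.76569938659668), 145.800048828125)
t ((524.4310913085938, -310.6612243652344), (55.673030853271484, 80.9980697631836), 120.72166442871094)
xyz cm [-12.22 -23.05   8.72] w deg [ 8.000e-01 -1.000e-01 -1.174e+02] rows 11.0 | now [ 0.5276 -0.0613  0.1896] [179.7  -0.6  -2.4] t 11.03 F [ 0.3 -0.8 -0.7] w 0.0257
```

View pics/scene4.png

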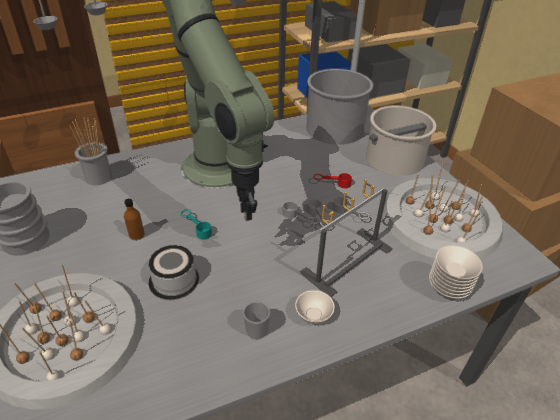

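View pics/top4.png

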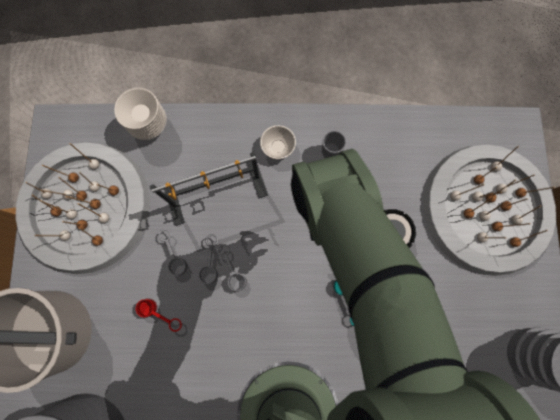

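>>> jog_arm([
  {"wx": 0, "wy": 0, "wz": -60, "x": -6, "y": -12, "z": 0, "claw": 30},
  {"wx": 0, "wy": 0, "wz": -60, "x": -10, "y": -18, "z": 0, "claw": 30},
  {"wx": 0, "wy": 0, "wz": -60, "x": -12.2, "y": -23, "z": 0, "claw": 30},
  {"wx": 0, "wy": 0, "wz": -60, "x": -12.2, "y": -23, "z": 0, "claw": 30},
  {"wx": 0, "wy": 0, "wz": -60, "x": -12.2, "y": -23, "z": 0, "claw": 30},
  {"wx": 0, "wy": 0, "wz": -117, "x": -12.2, "y": -23, "z": 1, "claw": 30},
  {"wx": 0, "wy": 0, "wz": -117, "x": -12.2, "y": -23, "z": 2, "claw": 30},
  {"wx": 0, "wy": 0, "wz": -117, "x": -12.2, "y": -23, "z": 4, "claw": 30},
  {"wx": 0, "wy": 0, "wz": -117, "x": -12.2, "y": -23, "z": 6, "claw": 30},
  {"wx": 0, "wy": 0, "wz": -117, "x": -12.2, "y": -23, "z": 8, "claw": 30},
])

```text
clock: 12.28
position: [0.4163, 0.1729, 0.1063]
tool_rot: [3.133, 0.008, 1.834]
force: [0.6, -0.6, -0.6]
grip_width: 0.0252
```

```bash
python3 - <<'E'
from h import *
s=grab('scene','scene5');f=grab('top','top5')
cv2.imwrite('pics/c5.png',cv2.resize(s['pixels'][140:280,240:400,::-1],(686,600),interpolation=cv2.INTER_CUBIC))
go([.4162,.1738,.05],115);print(bot.observe()['qpos'])
E
```

```text
xyz cm [0.13 0.08 5.56] w deg [  0.3   0.5 -10.1] rows 0.9 | now [0.4154 0.1726 0.1056] [179.7   0.4 104.9] t 12.38 F [0.2 0.1 1.6] w 0.0255
[ 0.16543677  0.60483173 -0.91881234  2.12552278  0.73090059  0.76043751
  0.59863082]
```

View pics/c5.png

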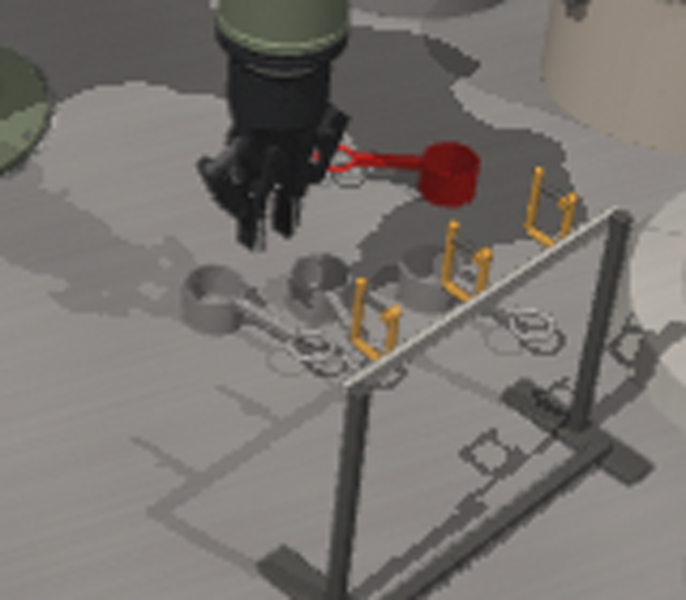

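View pics/top5.png

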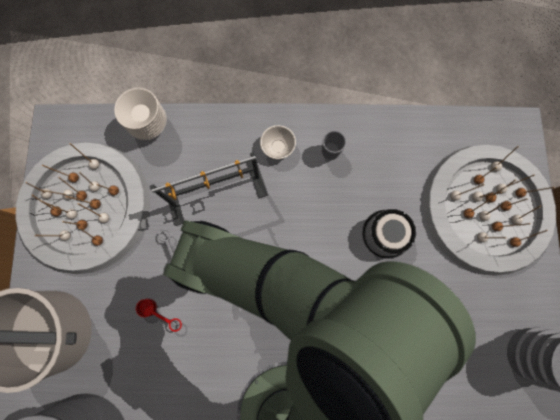

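>>> jog_arm([
  {"wx": 0, "wy": 0.5, "wz": -10, "x": 0.1, "y": 0.1, "z": 3, "claw": 30},
  {"wx": 0, "wy": 0.5, "wz": -10, "x": 0.1, "y": 0.1, "z": 5, "claw": 30},
  {"wx": 0, "wy": 0.5, "wz": -10, "x": 0.1, "y": 0.1, "z": 6, "claw": 30},
])

```text
clock: 12.75
position: [0.4165, 0.1733, 0.0453]
tool_rot: [3.137, -0.0, 2.001]
force: [0.3, -0.2, 0.1]
grip_width: 0.0253
```

```bash
python3 - <<'E'
from h import *
s=grab('scene','scene6')
cv2.imwrite('pics/c6.png',cv2.resize(s['pixels'][170:250,265:365,::-1],(750,600),interpolation=cv2.INTER_CUBIC))
go([.4162,.1738,.01],115)
E
```

```text
xyz cm [ 0.06 -0.01  3.47] w deg [ 0.2 -0.  -0.3] rows 0.6 | now [0.4164 0.1733 0.0447] [179.8  -0.  114.7] t 12.8 F [-1.  -0.  -1.2] w 0.0259
```

View pics/c6.png

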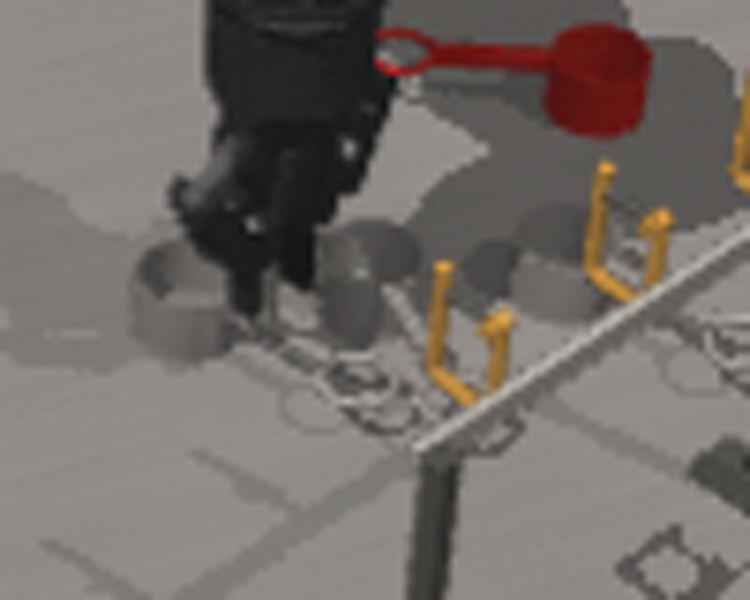

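```bash
python3 - <<'E'
from h import *
s=grab('scene')
o=cv2.imread('pics/c6.png')
p=np.array([.4164,.1733,.0])
x=np.array([np.cos(np.radians(114.7)),np.sin(np.radians(114.7)),0]);h=np.array([x[1],-x[0],0])
for d in(-.0125,0,.0125):
  for z,col in((.028,(0,0,255)),(.048,(0,255,0))):
    for k in (-.011,.011):
      q=proj(s,p+x*d+h*k+[0,0,z]);cv2.circle(o,tuple(((q-[265,170]+.5)*7.5).astype(int)),3,col,-1)
cv2.imwrite('pics/c6b.png',o[200:450,100:500].repeat(2,0).repeat(2,1)[:600])
E
```

```text
(no output)
```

View pics/c6b.png

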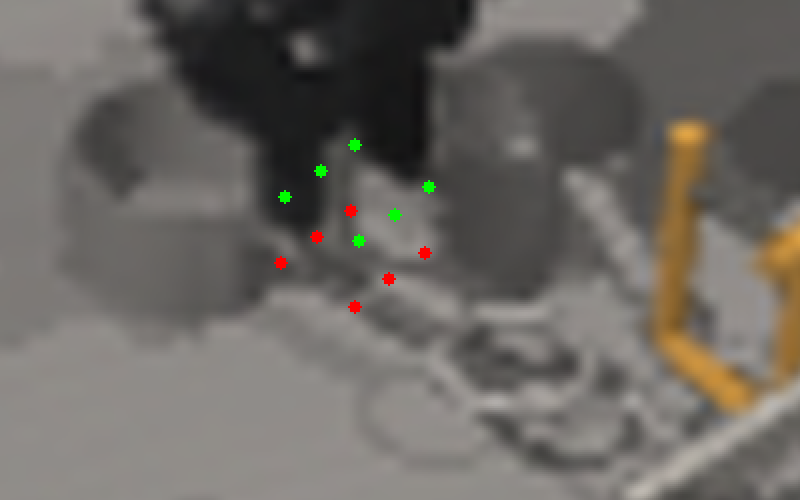

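>>> jog_arm([
  {"wx": 0, "wy": 0, "wz": 0, "x": 0.05, "y": 0, "z": 2, "claw": 30},
  {"wx": 0, "wy": 0, "wz": 0, "x": 0.05, "y": 0, "z": 3.5, "claw": 30},
  {"wx": 0, "wy": 0, "wz": 0, "x": 0.05, "y": 0, "z": 3.5, "claw": 30},
  {"wx": 0, "wy": 0, "wz": 0, "x": 0.05, "y": 0, "z": 3.5, "claw": 0},
  {"wx": 0, "wy": 0, "wz": 0, "x": 0.05, "y": 0, "z": 3.5, "claw": 0},
  {"wx": 0, "wy": 0, "wz": 0, "x": 0.05, "y": 0, "z": 3.5, "claw": 0},
], squeeze=100)

```text
clock: 13.6
position: [0.417, 0.1743, 0.0114]
tool_rot: [3.136, 0.0, 2.003]
force: [-1.1, 0.8, 7.5]
grip_width: 0.0069
```

```bash
python3 - <<'E'
from h import *
s=grab('scene','scene7')
cv2.imwrite('pics/c7.png',cv2.resize(s['pixels'][170:250,265:365,::-1],(750,600),interpolation=cv2.INTER_CUBIC))
go([.4162,.1738,.15],115)
E
```

```text
xyz cm [-1.000e-02 -1.000e-02 -1.386e+01] w deg [ 0.3  0.  -0.3] rows 2.2 | now [0.417  0.1743 0.0114] [179.7   0.  114.7] t 13.65 F [-0.5  1.2  8. ] w 0.0069
```

View pics/c7.png

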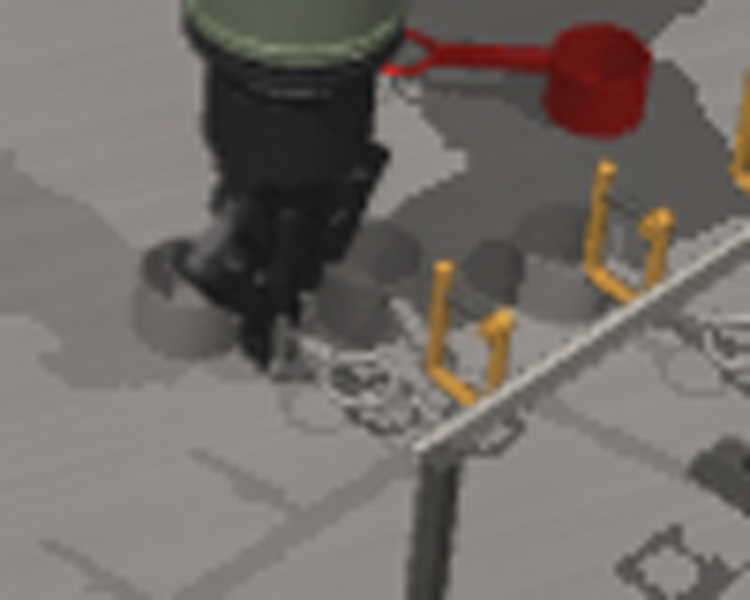

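>>> jog_arm([
  {"wx": 0, "wy": 0, "wz": 0, "x": 0, "y": 0, "z": -3, "claw": 0},
  {"wx": 0, "wy": 0, "wz": 0, "x": 0, "y": 0, "z": -8, "claw": 0},
  {"wx": 0, "wy": 0, "wz": 0, "x": 0, "y": 0, "z": -14, "claw": 0},
  {"wx": 0, "wy": 0, "wz": 0, "x": 0, "y": 0, "z": -20, "claw": 0},
  {"wx": 0, "wy": 0, "wz": 0, "x": 0, "y": 0, "z": -26, "claw": 0},
  {"wx": 0, "wy": 0, "wz": 0, "x": 0, "y": 0, "z": -28, "claw": 0},
  {"wx": 0, "wy": 0, "wz": 0, "x": 0, "y": 0, "z": -28, "claw": 0},
])

```text
clock: 14.52
position: [0.4158, 0.1736, 0.2926]
tool_rot: [3.133, 0.001, 2.002]
force: [-0.1, 0.3, -2.1]
grip_width: 0.0067
```

```bash
python3 - <<'E'
from h import *
s=grab('scene','scene8');f=grab('top','top8')
cv2.imwrite('pics/c8.png',cv2.resize(s['pixels'][80:240,225:385,::-1],(600,600),interpolation=cv2.INTER_CUBIC))
go([.4162,.1738,.15],115)
E
```

```text
xyz cm [ 0.02  0.05 14.08] w deg [ 0.3  0.  -0.3] rows 2.3 | now [0.4151 0.1732 0.2908] [179.7   0.  114.7] t 14.62 F [-0.  -0.6 -1.2] w 0.0069
```

View pics/c8.png

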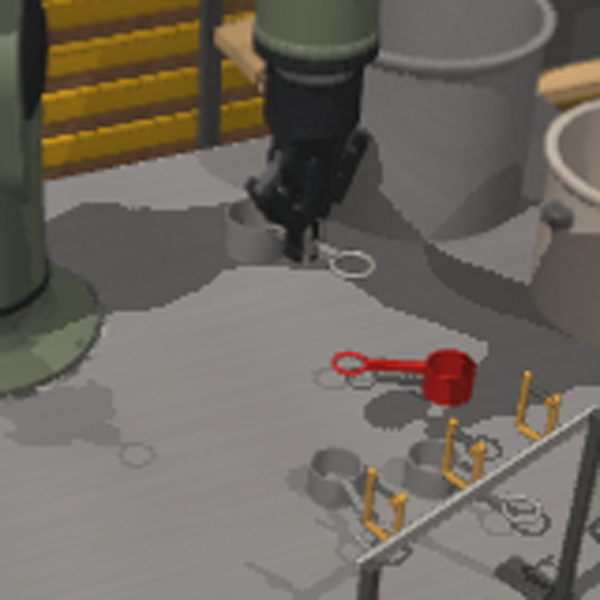

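View pics/top8.png

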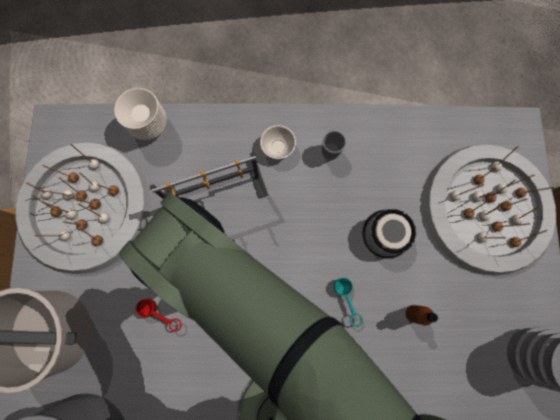

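```bash
cat >> h.py <<'E'
def ringmeas(s,u,v,half=14,thr=150,name=None,z=None):
    """bright ring near u,v: ellipse fit of mask's outer contour"""
    x0,y0=int(u-half),int(v-half);g=s['pixels'][y0:y0+2*half,x0:x0+2*half]
    k=6;G=cv2.resize(g,None,fx=k,fy=k,interpolation=cv2.INTER_CUBIC)
    if name: cv2.imwrite('pics/'+name+'.png',cv2.resize(G,None,fx=3,fy=3)[:,:,::-1])
    return x0,y0,k,G
E
python3 - <<'E'
from h import *
s=grab('scene','s8b')
o=bot.observe();P=o['position'];M=Rm(o['tool_rot'])
u,v=225+(352+.5)/3.75-.5,80+(262+.5)/3.75-.5
ringmeas(s,u,v,16,name='ring8')
z=P[2]+.0166
E=onz(s,u,v,z);d=E-P;h=-M[:,1]
print('eye px',u,v,'E',E,'rel along handle(+y?)',M.T@d, 'expected px',proj(s,P+np.array([0,0,.0166])+.049*np.array([np.cos(np.radians(24.7)),np.sin(np.radians(24.7)),0])))
E
```

```text
eye px 318.5 149.5 E [0.45365875 0.19764037 0.30716825] rel along handle(+y?) [ 0.00602543  0.0453909  -0.01638028] expected px [318.22326374 150.77510811]
```

View pics/ring8.png

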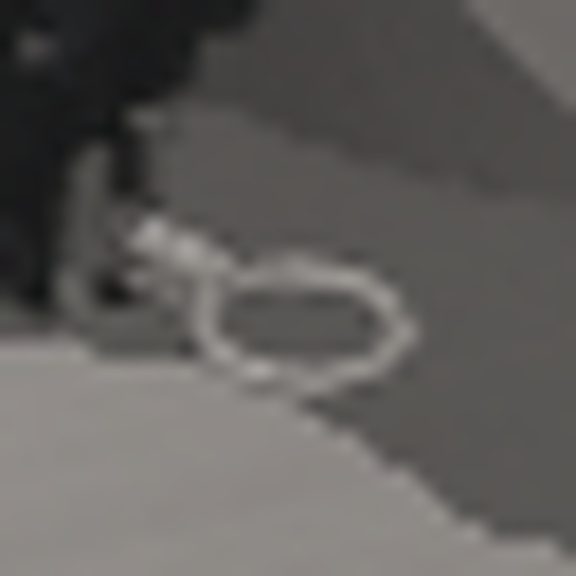

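```bash
python3 - <<'E'
from h import *
go([.5851,.108,.285],109.1)
E
```

```text
xyz cm [-13.04  12.72   0.62] w deg [ 0.3 -0.   5.6] rows 2.9 | now [0.415  0.1732 0.2906] [179.7   0.  114.7] t 14.68 F [ 0.3 -0.2 -1.2] w 0.0066
```

>>> jog_arm([
  {"wx": 0.3, "wy": 0, "wz": 5.6, "x": -4, "y": 4, "z": 0, "claw": 0},
  {"wx": 0.3, "wy": 0, "wz": 5.6, "x": -8, "y": 8, "z": 0.3, "claw": 0},
  {"wx": 0.3, "wy": 0, "wz": 5.6, "x": -11.5, "y": 11.2, "z": 0.6, "claw": 0},
  {"wx": 0.3, "wy": 0, "wz": 5.6, "x": -13, "y": 12.7, "z": 0.6, "claw": 0},
  {"wx": 0.3, "wy": 0, "wz": 5.6, "x": -13, "y": 12.7, "z": 0.6, "claw": 0},
  {"wx": 0.3, "wy": 0, "wz": 5.6, "x": -13, "y": 12.7, "z": 0.6, "claw": 0},
])

```text
clock: 15.42
position: [0.5839, 0.109, 0.2845]
tool_rot: [-3.14, -0.001, 1.906]
force: [-0.8, 1.3, -1.1]
grip_width: 0.0069
```

```bash
cat > ov.py <<'E'
from h import *
import sys
n=sys.argv[1]; nose=np.array(eval(sys.argv[2])); ly=np.radians(float(sys.argv[3]) if len(sys.argv)>3 else 19.1)
f=grab('top');s=grab('scene')
o=bot.observe();P=np.array(o['position']);M=Rm(o['tool_rot'])
E=P+M@np.array([0,.049,-.0166])
u=np.array([np.cos(ly),np.sin(ly),0]);l=np.array([-u[1],u[0],0])
d=E-nose;print('eye',E.round(4),'rel nose: along',(d@u).round(4),'lat',(d@l).round(4),'z',d[2].round(4),'F',np.array(o['force']).round(1),'w',o['grip_width'],'t',o['clock'],'rot',np.degrees(o['tool_rot']).round(1))
ims=[]
for fr,nm in((f,'t'),(s,'s')):
    q=proj(fr,nose);x0,y0=int(q[0]-20),int(q[1]-20);k=10
    o_=cv2.resize(fr['pixels'][y0:y0+45,x0:x0+40,::-1],None,fx=k,fy=k,interpolation=cv2.INTER_CUBIC)
    o_=cv2.convertScaleAbs(o_,alpha=1.5)
    def pt(p,c,r=1): a=((proj(fr,p)-[x0,y0]+.45)*k).astype(int);cv2.circle(o_,tuple(a),r,c,-1)
    for a in np.linspace(0,2*np.pi,48): pt(E+M@np.array([.0165*np.cos(a),.0165*np.sin(a),0]),(0,0,255))
    pt(nose,(0,255,0),3)
    ims.append(o_)
cv2.imwrite('pics/'+n+'.png',np.hstack(ims))
E
python3 ov.py h2a "[.6371,.126,.255]"
```

```text
eye [0.6304 0.125  0.3017] rel nose: along -0.0067 lat 0.0012 z 0.0467 F [ 0.2 -0.2 -1.3] w 0.0067738289692212674 t 15.525 rot [-180.     0.   109.2]
```

View pics/h2a.png

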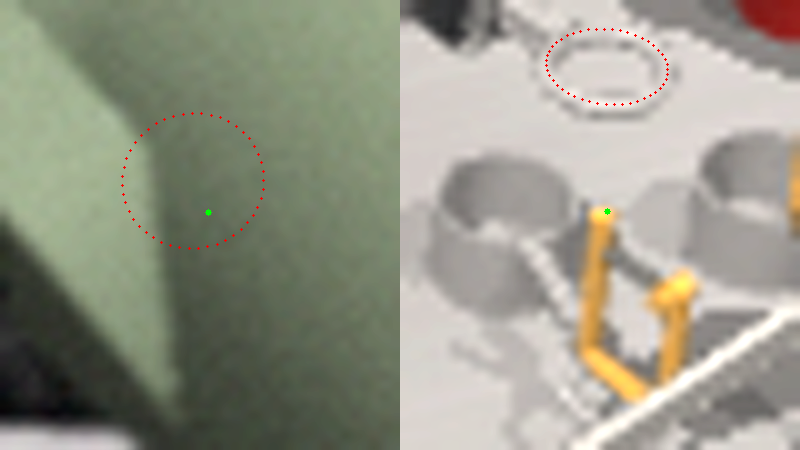

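```bash
python3 ov.py h2b "[.6371,.126,.255]"
```

```text
eye [0.6306 0.1247 0.3019] rel nose: along -0.0065 lat 0.0009 z 0.0469 F [-0.  -0.3 -0.8] w 0.006570584798639677 t 15.625 rot [-180.     0.   109.2]
```

View pics/h2b.png

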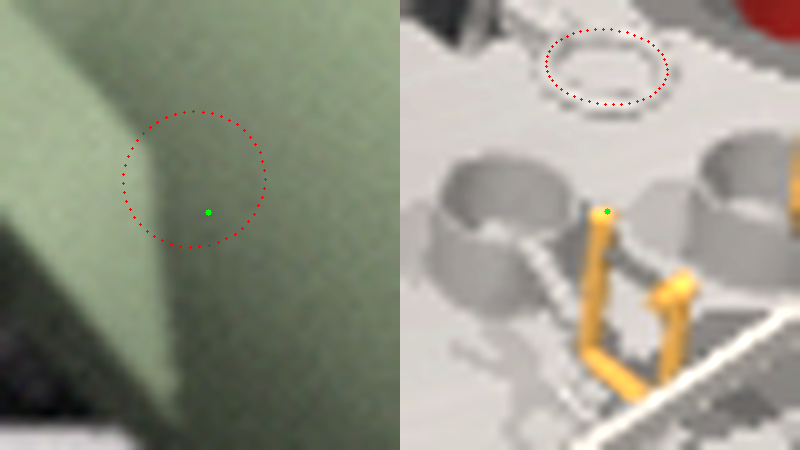

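>>> jog_arm([
  {"wx": 0, "wy": 0, "wz": 0, "x": -0.15, "y": 0.1, "z": 2, "claw": 0},
  {"wx": 0, "wy": 0, "wz": 0, "x": -0.15, "y": 0.1, "z": 3.3, "claw": 0},
  {"wx": 0, "wy": 0, "wz": 0, "x": -0.15, "y": 0.1, "z": 4, "claw": 0},
  {"wx": 0, "wy": 0, "wz": 0, "x": -0.15, "y": 0.1, "z": 4.8, "claw": 0},
  {"wx": 0, "wy": 0, "wz": 0, "x": -0.15, "y": 0.1, "z": 5.3, "claw": 0},
  {"wx": 0, "wy": 0, "wz": 0, "x": -0.15, "y": 0.1, "z": 5.3, "claw": 0},
])

```text
clock: 16.38
position: [0.5857, 0.1075, 0.2321]
tool_rot: [-3.141, 0.0, 1.906]
force: [0.6, 0.4, -0.9]
grip_width: 0.0067
```

```bash
python3 ov.py h2c "[.6371,.126,.255]"
```

```text
eye [0.6322 0.1236 0.2492] rel nose: along -0.0054 lat -0.0006 z -0.0058 F [ 1.  -0.3 -1. ] w 0.006924991771515012 t 16.475 rot [-180.     0.   109.2]
```

View pics/h2c.png

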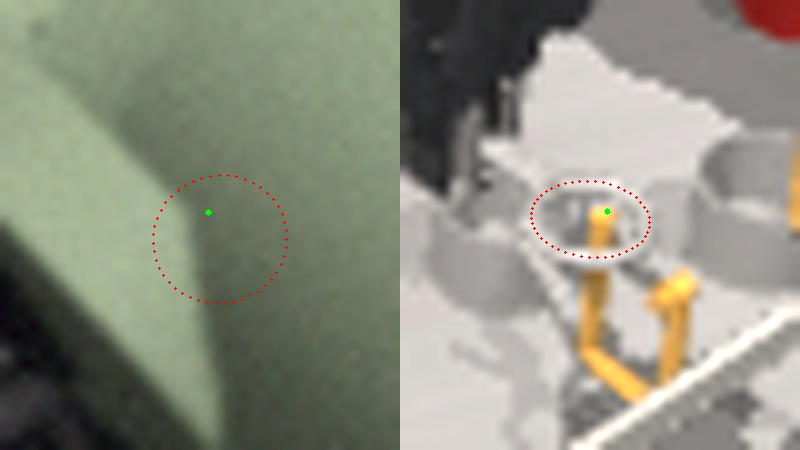

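>>> jog_arm([
  {"wx": 0, "wy": 0, "wz": 0, "x": 0, "y": 0, "z": 0.6, "claw": 0},
  {"wx": 0, "wy": 0, "wz": 0, "x": 0, "y": 0, "z": 1.2, "claw": 0},
  {"wx": 0, "wy": 0, "wz": 0, "x": 0, "y": 0, "z": 1.8, "claw": 0},
  {"wx": 0, "wy": 0, "wz": 0, "x": 0, "y": 0, "z": 2.4, "claw": 0},
  {"wx": 0, "wy": 0, "wz": 0, "x": 0, "y": 0, "z": 3, "claw": 0},
  {"wx": 0, "wy": 0, "wz": 0, "x": 0, "y": 0, "z": 3.5, "claw": 0},
  {"wx": 0, "wy": 0, "wz": 0, "x": 0, "y": 0, "z": 3.8, "claw": 0},
  {"wx": 0, "wy": 0, "wz": 0, "x": 0, "y": 0, "z": 3.8, "claw": 0},
])

```text
clock: 17.48
position: [0.5858, 0.1076, 0.1944]
tool_rot: [-3.141, 0.0, 1.906]
force: [-0.6, 0.5, -1.4]
grip_width: 0.0072
```

```bash
python3 ov.py h2d "[.6371,.126,.255]"
```

```text
eye [0.6322 0.1237 0.2113] rel nose: along -0.0053 lat -0.0006 z -0.0437 F [ 0.1 -0.3 -1.1] w 0.006960039570586117 t 17.575 rot [180.    0.  109.2]
```

View pics/h2d.png

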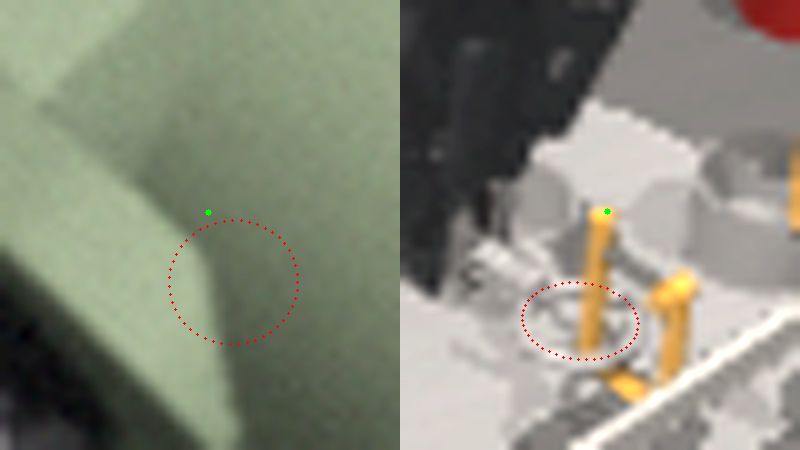

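>>> jog_arm([
  {"wx": 0, "wy": 0, "wz": 0, "x": 0, "y": 0, "z": 0, "claw": 35},
  {"wx": 0, "wy": 0, "wz": 0, "x": 0, "y": 0, "z": 0, "claw": 35},
  {"wx": 0, "wy": 0, "wz": 0, "x": 0, "y": 0, "z": 0, "claw": 35},
  {"wx": 0, "wy": 0, "wz": 0, "x": 0, "y": 0, "z": -3, "claw": 35},
  {"wx": 0, "wy": 0, "wz": 0, "x": 0, "y": -3, "z": -7, "claw": 35},
  {"wx": 0, "wy": 0, "wz": 0, "x": 0, "y": -8, "z": -10, "claw": 35},
  {"wx": 0, "wy": 0, "wz": 0, "x": 0, "y": -13, "z": -10, "claw": 35},
  {"wx": 0, "wy": 0, "wz": 0, "x": 0, "y": -18, "z": -10, "claw": 35},
])

```text
clock: 18.58
position: [0.4145, 0.0482, 0.2945]
tool_rot: [3.141, 0.001, 1.906]
force: [-0.4, -0.2, 2.0]
grip_width: 0.0299
```

```bash
python3 - <<'E'
from h import *
s=grab('scene','scene9');f=grab('top','top9')
cv2.imwrite('pics/c9.png',cv2.resize(s['pixels'][160:300,270:410,::-1],(600,600),interpolation=cv2.INTER_CUBIC))
go([.4428,.2359,.1],90.7)
E
```

```text
xyz cm [17.05  9.08 19.34] w deg [-0.1  0.3 18.3] rows 4.4 | now [0.4127 0.0461 0.2944] [-179.9    0.2  109. ] t 18.68 F [0.9 0.4 0.6] w 0.0298
```

View pics/c9.png

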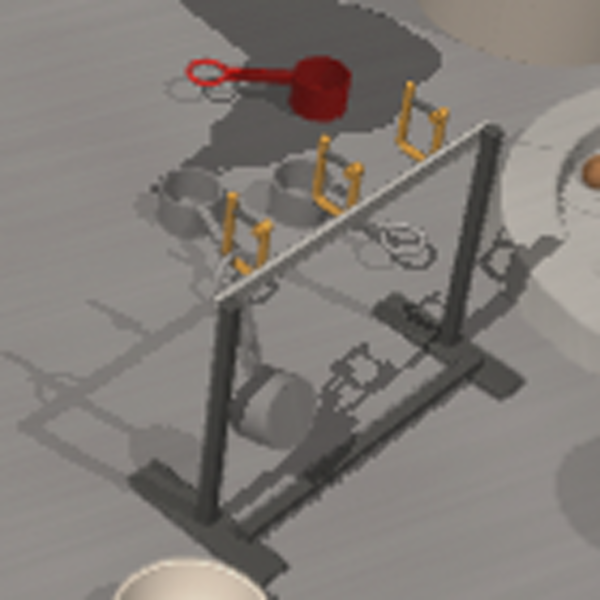

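View pics/top9.png

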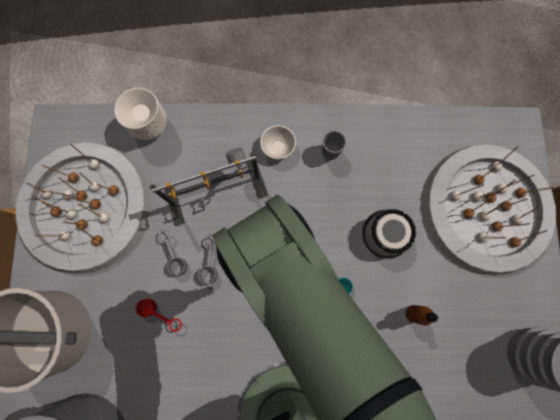

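```bash
python3 - <<'E'
from h import *
o=cv2.imread('pics/top9.png')
f=grab('top')
o=cv2.convertScaleAbs(cv2.resize(o[225:297,150:250],None,fx=8,fy=8,interpolation=cv2.INTER_CUBIC),alpha=2,beta=-80)
for C,E in (((.413,.3241),(.5029,.37)),((.3908,.2353),(.4918,.2365))):
    for c,r,z in((C,.026,.034),(E,.0165,.028)):
        for a in np.linspace(0,6.28,40):
            q=proj(f,[c[0]+r*np.cos(a),c[1]+r*np.sin(a),z]);cv2.circle(o,tuple(((q-[150,225]+.44)*8).astype(int)),1,(0,0,255),-1)
cv2.imwrite('pics/b9.png',o)
E
```

```text
(no output)
```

View pics/b9.png

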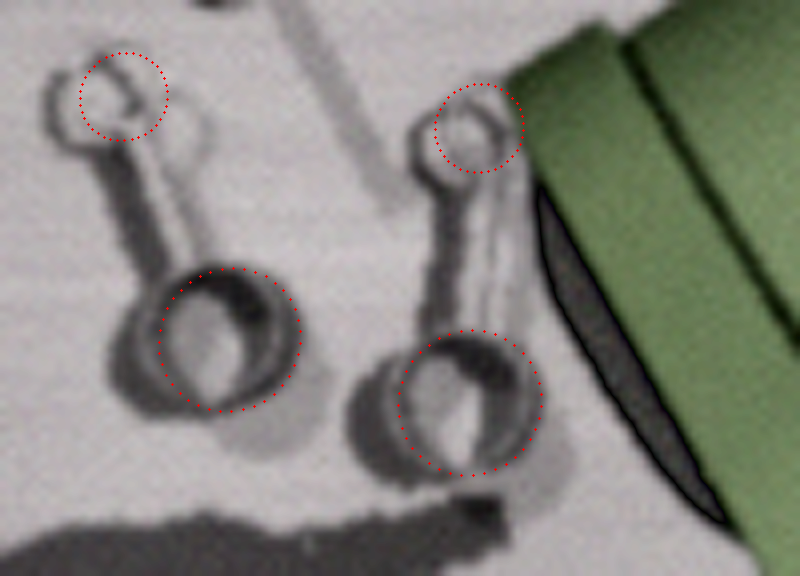

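>>> jog_arm([
  {"wx": 0, "wy": 0.3, "wz": 18, "x": 6, "y": 3, "z": 3, "claw": 32},
  {"wx": 0, "wy": 0.3, "wz": 18, "x": 12, "y": 6, "z": 7, "claw": 32},
  {"wx": 0, "wy": 0.3, "wz": 18, "x": 17, "y": 9, "z": 12, "claw": 32},
  {"wx": 0, "wy": 0.3, "wz": 18, "x": 17.1, "y": 9.1, "z": 18, "claw": 32},
  {"wx": 0, "wy": 0.3, "wz": 18, "x": 17.1, "y": 9.1, "z": 23, "claw": 32},
  {"wx": 0, "wy": 0.3, "wz": 18, "x": 17.1, "y": 9.1, "z": 24.5, "claw": 32},
  {"wx": 0, "wy": 0.3, "wz": 18, "x": 17.1, "y": 9.1, "z": 24.5, "claw": 32},
])

```text
clock: 19.6
position: [0.4432, 0.2385, 0.0459]
tool_rot: [-3.136, -0.0, 1.592]
force: [0.3, 0.5, 0.6]
grip_width: 0.0273
```

```bash
cat > gr.py <<'E'
from h import *
import sys
s=grab('scene');o=bot.observe();p=np.array(o['position']);M=Rm(o['tool_rot'])
q=proj(s,p);x0,y0=int(q[0]-30),int(q[1]-28);k=12
im=cv2.convertScaleAbs(cv2.resize(s['pixels'][y0:y0+50,x0:x0+66,::-1],None,fx=k,fy=k,interpolation=cv2.INTER_CUBIC),alpha=1.6)
w=o['grip_width']/2
for d,c in((-w,(0,255,0)),(0,(0,0,255)),(w,(0,255,0))):
    for kk in np.linspace(-.011,.011,5):
        r=p+M@np.array([d,kk,0]);r[2]=.028;cv2.circle(im,tuple(((proj(s,r)-[x0,y0]+.46)*k).astype(int)),3,c,-1)
cv2.imwrite('pics/'+sys.argv[1]+'.png',im)
go(eval(sys.argv[2]),float(sys.argv[3]))
E
python3 gr.py gB "[.4428,.2359,.01]" 90.7
```

```text
xyz cm [-0.25 -0.16  3.85] w deg [-0.2 -0.1  0.5] rows 0.6 | now [0.4445 0.2384 0.0485] [-1.798e+02 -1.000e-01  9.120e+01] t 19.65 F [ 0.3 -0.1  0.6] w 0.0275
```

View pics/gB.png

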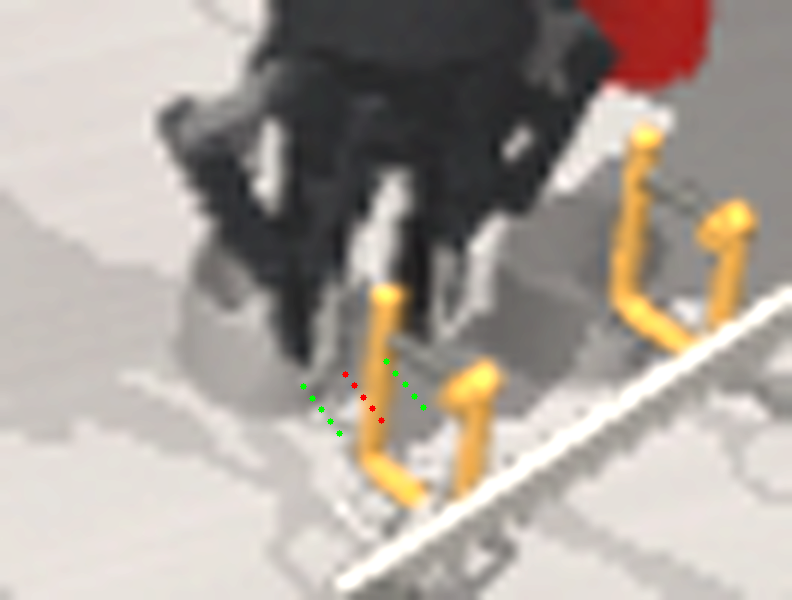

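>>> jog_arm([
  {"wx": -0.2, "wy": 0, "wz": 0.5, "x": -0.25, "y": -0.15, "z": 0.5, "claw": 32},
  {"wx": -0.2, "wy": 0, "wz": 0.5, "x": -0.25, "y": -0.15, "z": 0.5, "claw": 32},
])

```text
clock: 19.9
position: [0.4439, 0.2354, 0.0449]
tool_rot: [3.139, -0.001, 1.581]
force: [-0.1, 0.2, 0.2]
grip_width: 0.0273
```

```bash
cat >> gr.py <<'E'
for a in ((317,208),(323.7,216.9)) if sys.argv[1].startswith('gB') else ():
    cv2.circle(im,tuple(((np.array(a)-[x0,y0]+.46)*k).astype(int)),5,(255,0,0),-1)
cv2.imwrite('pics/'+sys.argv[1]+'.png',im)
E
python3 gr.py gB2 "[.4428,.2359,.01]" 90.7
```

```text
xyz cm [ 0.04 -0.12  3.49] w deg [ 0.2 -0.1 -0.1] rows 0.6 | now [0.4439 0.2354 0.0449] [ 1.798e+02 -1.000e-01  9.060e+01] t 19.95 F [ 0.1 -0.2  0.6] w 0.0277
```

View pics/gB2.png

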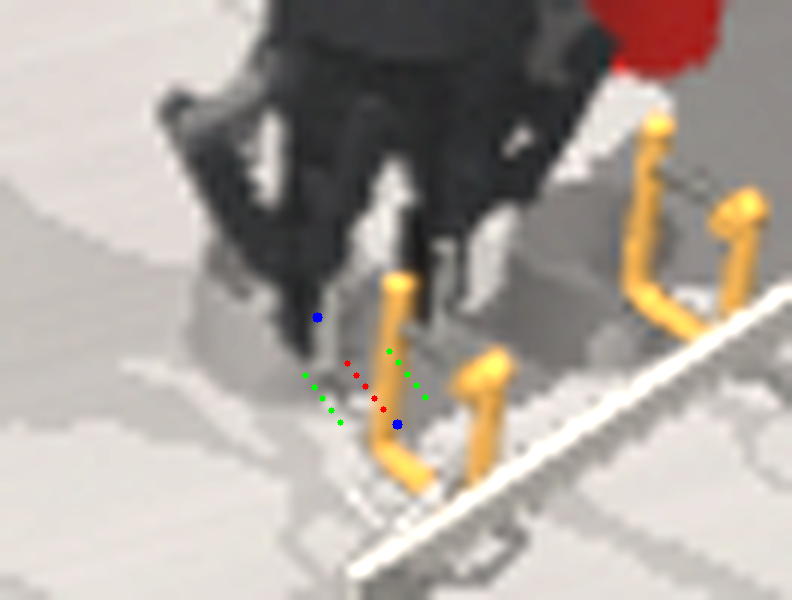

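>>> jog_arm([
  {"wx": 0, "wy": 0, "wz": 0, "x": 0, "y": -0.1, "z": 2, "claw": 32},
  {"wx": 0, "wy": 0, "wz": 0, "x": 0, "y": -0.1, "z": 3.4, "claw": 32},
  {"wx": 0, "wy": 0, "wz": 0, "x": 0, "y": -0.1, "z": 3.4, "claw": 32},
  {"wx": 0, "wy": 0, "wz": 0, "x": 0, "y": -0.1, "z": 3.4, "claw": 0},
  {"wx": 0, "wy": 0, "wz": 0, "x": 0, "y": -0.1, "z": 3.4, "claw": 0},
  {"wx": 0, "wy": 0, "wz": 0, "x": 0, "y": -0.1, "z": 3.4, "claw": 0},
  {"wx": 0, "wy": 0, "wz": 0, "x": 0, "y": -0.1, "z": 3.4, "claw": 0},
])

```text
clock: 20.82
position: [0.4434, 0.2357, 0.0113]
tool_rot: [3.138, -0.002, 1.581]
force: [1.1, 0.0, 6.2]
grip_width: 0.007
```

```bash
python3 - <<'E'
from h import *
go([.44,.235,.30],109.1)
E
```

```text
xyz cm [-1.000e-02 -2.300e-01 -2.887e+01] w deg [  0.2  -0.1 -18.5] rows 4.6 | now [0.4434 0.2357 0.0113] [ 1.798e+02 -1.000e-01  9.060e+01] t 20.82 F [1.1 0.  6.2] w 0.007
```

>>> jog_arm([
  {"wx": 0, "wy": 0, "wz": 0, "x": 0, "y": 0, "z": -5, "claw": 0},
  {"wx": 0, "wy": 0, "wz": 0, "x": 0, "y": 0, "z": -11, "claw": 0},
  {"wx": 0, "wy": 0, "wz": 0, "x": 0, "y": 0, "z": -17, "claw": 0},
  {"wx": 0, "wy": 0, "wz": 0, "x": 0, "y": 0, "z": -23, "claw": 0},
  {"wx": 0, "wy": 0, "wz": -18.5, "x": 0, "y": 0, "z": -28, "claw": 0},
  {"wx": 0, "wy": 0, "wz": -18.5, "x": 0, "y": 0, "z": -28, "claw": 0},
  {"wx": 0, "wy": 0, "wz": -18.5, "x": -2, "y": 2, "z": -28, "claw": 0},
  {"wx": 0, "wy": 0, "wz": -18.5, "x": -2, "y": 2, "z": -28, "claw": 0},
])

```text
clock: 21.82
position: [0.4635, 0.2138, 0.2911]
tool_rot: [3.138, -0.0, 1.901]
force: [-1.1, 0.2, -1.3]
grip_width: 0.007
```

```bash
python3 - <<'E'
from h import *
bot.grab_frame('top')
s=grab('scene','s10');o=bot.observe();P=np.array(o['position']);M=Rm(o['tool_rot'])
E=P+M@np.array([0,.049,-.0166]);u,v=proj(s,E);x0,y0=int(u-25),int(v-25);k=12
im=cv2.resize(s['pixels'][y0:y0+50,x0:x0+50,::-1],None,fx=k,fy=k,interpolation=cv2.INTER_CUBIC)
for a in np.linspace(0,6.28,40): cv2.circle(im,tuple(((proj(s,E+M@np.array([.0165*np.cos(a),.0165*np.sin(a),0]))-[x0,y0]+.46)*k).astype(int)),1,(0,0,255),-1)
cv2.imwrite('pics/r10.png',im)
go([.5564,.1935,.285],109.1)
E
```

```text
xyz cm [-5.14  8.18  0.66] w deg [ 0.2 -0.  -0. ] rows 1.5 | now [0.4623 0.2154 0.2913] [179.8  -0.  109.1] t 21.93 F [ 0.1  0.8 -0.1] w 0.0066
```

View pics/r10.png

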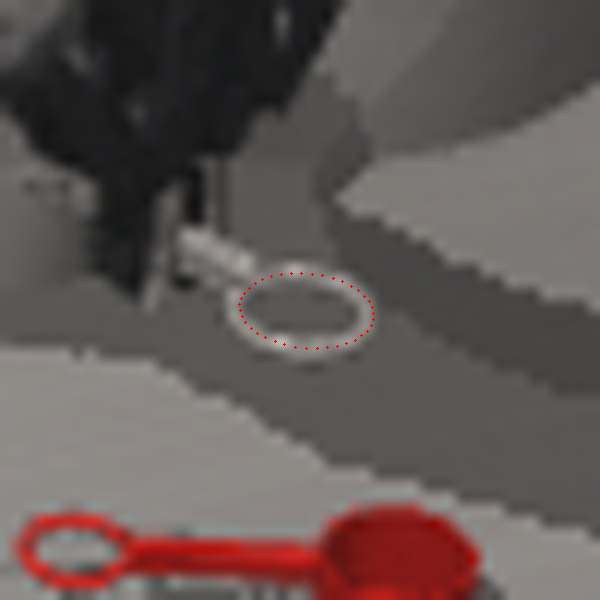

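>>> jog_arm([
  {"wx": 0, "wy": 0, "wz": 0, "x": -3, "y": 4, "z": 0.4, "claw": 0},
  {"wx": 0, "wy": 0, "wz": 0, "x": -5, "y": 7, "z": 0.6, "claw": 0},
  {"wx": 0, "wy": 0, "wz": 0, "x": -5.1, "y": 8.2, "z": 0.6, "claw": 0},
  {"wx": 0, "wy": 0, "wz": 0, "x": -5.1, "y": 8.2, "z": 0.6, "claw": 0},
  {"wx": 0, "wy": 0, "wz": 0, "x": -5.1, "y": 8.2, "z": 2, "claw": 0},
  {"wx": 0, "wy": 0, "wz": 0, "x": -5.1, "y": 8.2, "z": 3.2, "claw": 0},
  {"wx": 0, "wy": 0, "wz": 0, "x": -5.1, "y": 8.2, "z": 3.2, "claw": 0},
])

```text
clock: 22.8
position: [0.5558, 0.1937, 0.2585]
tool_rot: [3.139, -0.0, 1.904]
force: [-0.5, -0.6, -0.1]
grip_width: 0.007
```

```bash
python3 ov.py h1a "[.6079,.2113,.254]"
```

```text
eye [0.6026 0.21   0.2764] rel nose: along -0.0054 lat 0.0005 z 0.0224 F [ 0.3 -0.2 -0.4] w 0.00645464876659431 t 22.9 rot [179.8  -0.  109.1]
```

View pics/h1a.png

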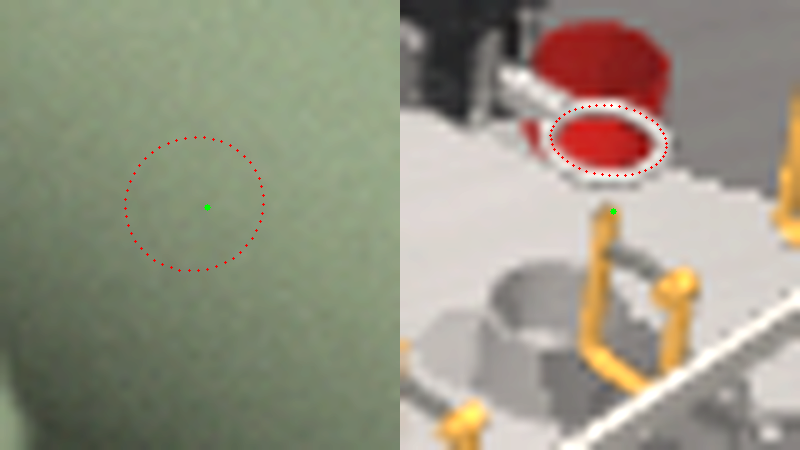

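>>> jog_arm([
  {"wx": 0, "wy": 0, "wz": 0, "x": 0, "y": 0, "z": 1.5, "claw": 0},
  {"wx": 0, "wy": 0, "wz": 0, "x": 0, "y": 0, "z": 2.5, "claw": 0},
  {"wx": 0, "wy": 0, "wz": 0, "x": 0, "y": 0, "z": 3.2, "claw": 0},
  {"wx": 0, "wy": 0, "wz": 0, "x": 0, "y": 0, "z": 3.8, "claw": 0},
  {"wx": 0, "wy": 0, "wz": 0, "x": 0, "y": 0, "z": 4.4, "claw": 0},
  {"wx": 0, "wy": 0, "wz": 0, "x": 0, "y": 0, "z": 5, "claw": 0},
  {"wx": 0, "wy": 0, "wz": 0, "x": 0, "y": 0, "z": 5.6, "claw": 0},
  {"wx": 0, "wy": 0, "wz": 0, "x": 0, "y": 0, "z": 6.2, "claw": 0},
  {"wx": 0, "wy": 0, "wz": 0, "x": 0, "y": 0, "z": 6.6, "claw": 0},
  {"wx": 0, "wy": 0, "wz": 0, "x": 0, "y": 0, "z": 6.6, "claw": 0},
])

```text
clock: 24.15
position: [0.5565, 0.1941, 0.1933]
tool_rot: [3.138, -0.001, 1.904]
force: [0.9, 0.6, -0.3]
grip_width: 0.0065
```

```bash
python3 ov.py h1b "[.6079,.2113,.254]"
```

```text
eye [0.6029 0.2102 0.2105] rel nose: along -0.0051 lat 0.0006 z -0.0435 F [ 0.5  0.4 -0.7] w 0.006745543324374316 t 24.25 rot [179.8  -0.  109.1]
```

View pics/h1b.png

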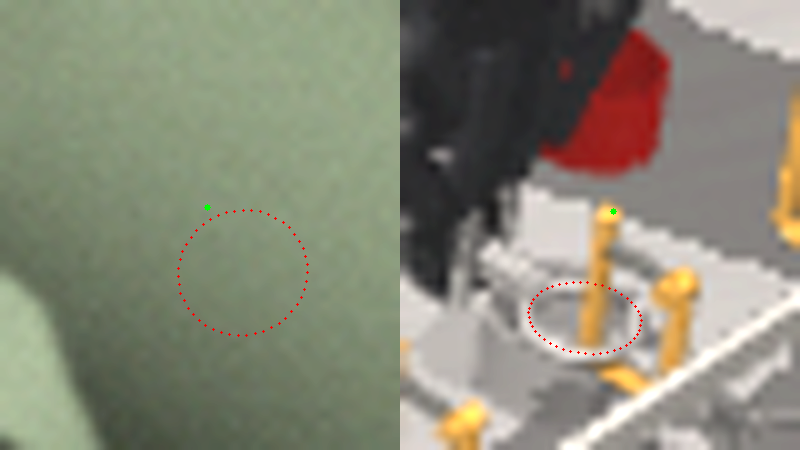

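Ring inside the hook, and the gate is back up. Release.

>>> jog_arm([
  {"wx": 0, "wy": 0, "wz": 0, "x": 0, "y": 0, "z": 0, "claw": 35},
  {"wx": 0, "wy": 0, "wz": 0, "x": 0, "y": 0, "z": 0, "claw": 35},
  {"wx": 0, "wy": 0, "wz": 0, "x": 0, "y": 0, "z": 0, "claw": 35},
  {"wx": 0, "wy": 0, "wz": 0, "x": 0, "y": 0, "z": -3, "claw": 35},
  {"wx": 0, "wy": 0, "wz": 0, "x": 0, "y": -3, "z": -7, "claw": 35},
  {"wx": 0, "wy": 0, "wz": 0, "x": 0, "y": -8, "z": -10, "claw": 35},
  {"wx": 0, "wy": 0, "wz": 0, "x": -6, "y": -12, "z": -10, "claw": 35},
  {"wx": 0, "wy": 0, "wz": 0, "x": -10, "y": -14, "z": -10, "claw": 35},
])

```text
clock: 25.25
position: [0.4559, 0.0524, 0.2934]
tool_rot: [3.137, 0.001, 1.905]
force: [1.0, -0.6, 0.9]
grip_width: 0.0299
```

```bash
python3 - <<'E'
from h import *
s=grab('scene','scene11');f=grab('top','top11')
cv2.imwrite('pics/c11.png',np.hstack([cv2.resize(s['pixels'][160:300,270:410,::-1],(400,400),interpolation=cv2.INTER_CUBIC),cv2.resize(f['pixels'][220:300,140:220,::-1],(400,400),interpolation=cv2.INTER_CUBIC)]))
o=f['pixels'][:,:,::-1]
o=cv2.convertScaleAbs(cv2.resize(o[225:297,150:250],None,fx=8,fy=8,interpolation=cv2.INTER_CUBIC),alpha=2,beta=-80)
for C,E in (((.413,.3241),(.5029,.37)),):
    for c,r,z in((C,.026,.034),(E,.0165,.028)):
        for a in np.linspace(0,6.28,40):
            q=proj(f,[c[0]+r*np.cos(a),c[1]+r*np.sin(a),z]);cv2.circle(o,tuple(((q-[150,225]+.44)*8).astype(int)),1,(0,0,255),-1)
cv2.imwrite('pics/b11.png',o)
go([.4593,.3477,.05],117)
E
```

```text
xyz cm [28.44  9.81 24.23] w deg [ 0.1  0.1 -8.4] rows 6.2 | now [0.4562 0.0471 0.2927] [1.799e+02 1.000e-01 1.086e+02] t 25.35 F [ 0.9  1.1 -1.2] w 0.0297
```

View pics/c11.png

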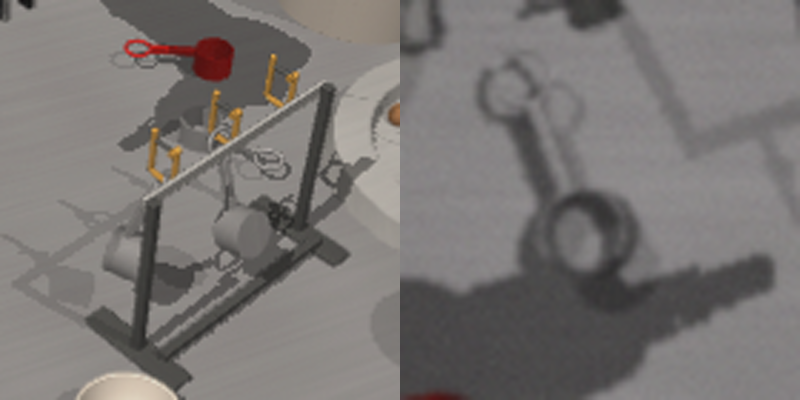

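View pics/b11.png

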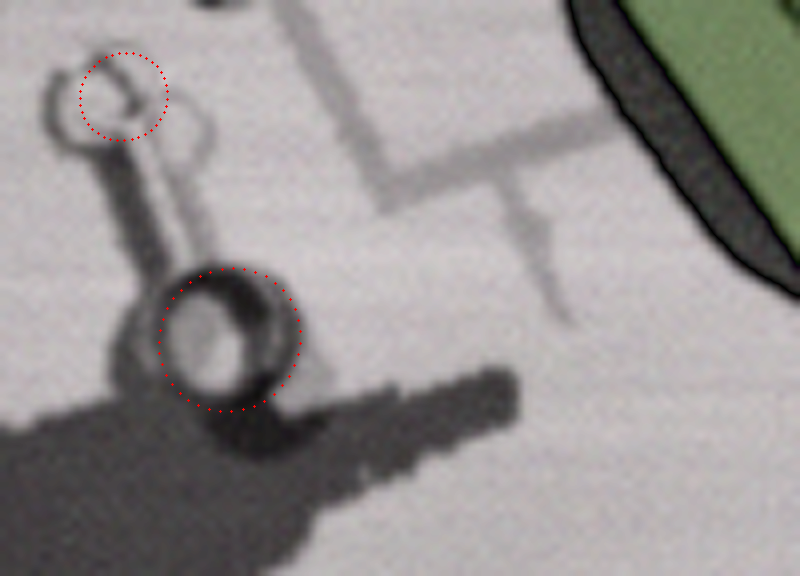

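>>> jog_arm([
  {"wx": 0, "wy": 0, "wz": -8.4, "x": 6, "y": 0, "z": 0, "claw": 32},
  {"wx": 0, "wy": 0, "wz": -8.4, "x": 12, "y": 0, "z": 0, "claw": 32},
  {"wx": 0, "wy": 0, "wz": -8.4, "x": 18, "y": 2, "z": 2, "claw": 32},
  {"wx": 0, "wy": 0, "wz": -8.4, "x": 24, "y": 6, "z": 5, "claw": 32},
  {"wx": 0, "wy": 0, "wz": -8.4, "x": 28, "y": 9, "z": 10, "claw": 32},
  {"wx": 0, "wy": 0, "wz": -8.4, "x": 28.4, "y": 9.8, "z": 16, "claw": 32},
  {"wx": 0, "wy": 0, "wz": -8.4, "x": 28.4, "y": 9.8, "z": 21, "claw": 32},
  {"wx": 0, "wy": 0, "wz": -8.4, "x": 28.4, "y": 9.8, "z": 24, "claw": 32},
  {"wx": 0, "wy": 0, "wz": -8.4, "x": 28.4, "y": 9.8, "z": 24.2, "claw": 32},
])

```text
clock: 26.48
position: [0.4577, 0.3469, 0.048]
tool_rot: [-3.139, 0.003, 2.042]
force: [-0.1, 0.7, 1.3]
grip_width: 0.0271
```

```bash
python3 gr.py gA "[.4593,.3477,.011]" 117
```

```text
xyz cm [-0.01  0.07  3.91] w deg [-0.   0.1 -0. ] rows 0.6 | now [0.4586 0.3475 0.0501] [-1.80e+02  1.00e-01  1.17e+02] t 26.52 F [ 1.1 -0.8 -0. ] w 0.0275
```

View pics/gA.png

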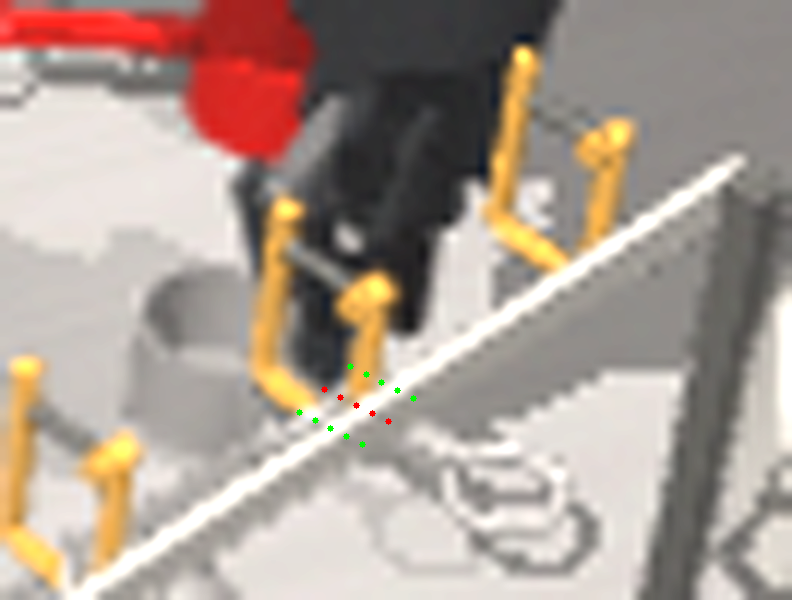

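```bash
python3 - <<'E'
from h import *
s=grab('scene','scene12')
cv2.imwrite('pics/c12.png',cv2.resize(s['pixels'][160:300,270:410,::-1],(600,600),interpolation=cv2.INTER_CUBIC))
E
```

```text
(no output)
```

View pics/c12.png

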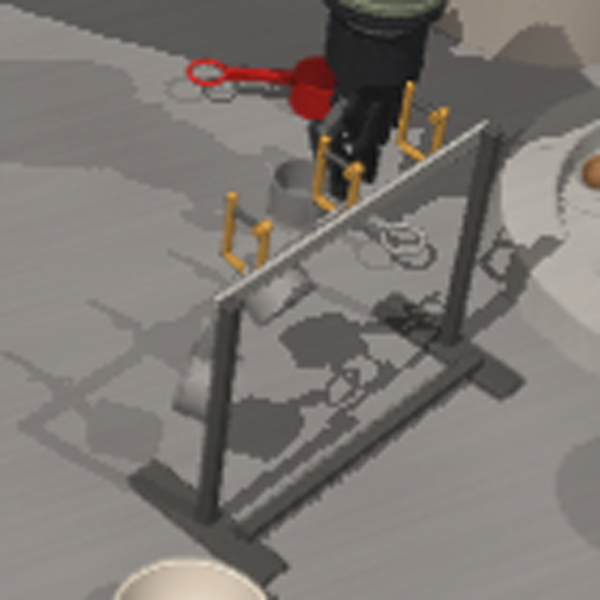

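>>> jog_arm([
  {"wx": 0, "wy": 0, "wz": 0, "x": 0, "y": 0.1, "z": 2, "claw": 32},
  {"wx": 0, "wy": 0, "wz": 0, "x": 0, "y": 0.1, "z": 3.9, "claw": 32},
  {"wx": 0, "wy": 0, "wz": 0, "x": 0, "y": 0.1, "z": 3.9, "claw": 32},
  {"wx": 0, "wy": 0, "wz": 0, "x": 0, "y": 0.1, "z": 3.9, "claw": 0},
  {"wx": 0, "wy": 0, "wz": 0, "x": 0, "y": 0.1, "z": 3.9, "claw": 0},
  {"wx": 0, "wy": 0, "wz": 0, "x": 0, "y": 0.1, "z": 3.9, "claw": 0},
  {"wx": 0, "wy": 0, "wz": 0, "x": 0, "y": 0.1, "z": 3.9, "claw": 0},
])

```text
clock: 27.45
position: [0.4606, 0.3486, 0.013]
tool_rot: [3.139, 0.002, 2.041]
force: [0.8, 0.9, 6.2]
grip_width: 0.0067
```

```bash
python3 - <<'E'
from h import *
go([.44,.30,.29],109.1)
E
```

```text
xyz cm [ -3.44  -3.96 -27.71] w deg [0.2 0.1 7.9] rows 4.5 | now [0.4606 0.3486 0.013 ] [1.798e+02 1.000e-01 1.170e+02] t 27.45 F [0.8 0.9 6.2] w 0.0067
```

>>> jog_arm([
  {"wx": 0, "wy": 0, "wz": 0, "x": 0, "y": 0, "z": -5, "claw": 0},
  {"wx": 0, "wy": 0, "wz": 0, "x": 0, "y": -1, "z": -11, "claw": 0},
  {"wx": 0, "wy": 0, "wz": 0, "x": -1, "y": -2, "z": -17, "claw": 0},
  {"wx": 0, "wy": 0, "wz": 0, "x": -2, "y": -3, "z": -23, "claw": 0},
  {"wx": 0, "wy": 0, "wz": 7.9, "x": -3.4, "y": -4, "z": -27.7, "claw": 0},
  {"wx": 0, "wy": 0, "wz": 7.9, "x": -3.4, "y": -4, "z": -27.7, "claw": 0},
  {"wx": 0, "wy": 0, "wz": 7.9, "x": -3.4, "y": -4, "z": -27.7, "claw": 0},
])

```text
clock: 28.32
position: [0.4394, 0.2997, 0.2893]
tool_rot: [3.139, 0.002, 1.904]
force: [-0.3, -0.4, -1.1]
grip_width: 0.0068
```

```bash
sed -i 's/-.0166/-.0155/' ov.py; python3 - <<'E'
from h import *
bot.grab_frame('top')
s=grab('scene','s13');o=bot.observe();P=np.array(o['position']);M=Rm(o['tool_rot'])
E=P+M@np.array([0,.049,-.0155]);u,v=proj(s,E);x0,y0=int(u-25),int(v-25);k=12
im=cv2.resize(s['pixels'][y0:y0+50,x0:x0+50,::-1],None,fx=k,fy=k,interpolation=cv2.INTER_CUBIC)
for a in np.linspace(0,6.28,40): cv2.circle(im,tuple(((proj(s,E+M@np.array([.0165*np.cos(a),.0165*np.sin(a),0]))-[x0,y0]+.46)*k).astype(int)),1,(0,0,255),-1)
cv2.imwrite('pics/r13.png',im)
go([.578-.0515,.2964-.0178,.285],109.1)
E
```

```text
xyz cm [-4.89  7.55  0.39] w deg [0.1 0.1 0. ] rows 1.4 | now [0.4391 0.3    0.2887] [1.799e+02 1.000e-01 1.091e+02] t 28.43 F [ 0.4  0.7 -0.8] w 0.0068
```

View pics/r13.png

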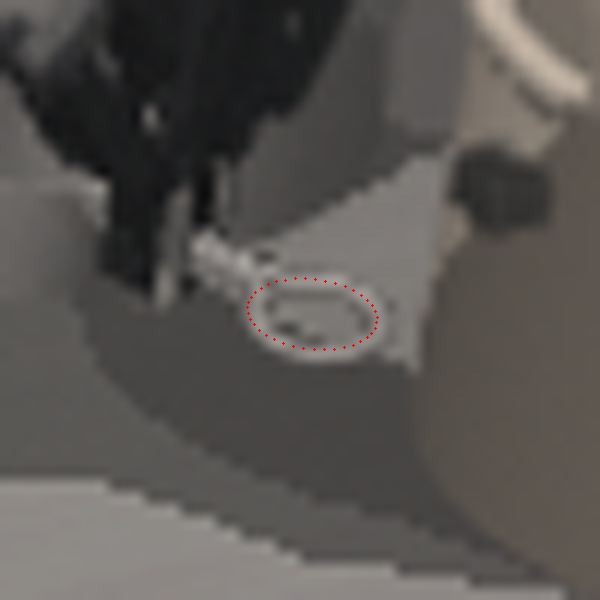

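Match is good. Move above hook 0.

>>> jog_arm([
  {"wx": 0, "wy": 0, "wz": 0, "x": -3, "y": 4, "z": 0.2, "claw": 0},
  {"wx": 0, "wy": 0, "wz": 0, "x": -4.8, "y": 6.5, "z": 0.4, "claw": 0},
  {"wx": 0, "wy": 0, "wz": 0, "x": -4.9, "y": 7.5, "z": 0.4, "claw": 0},
  {"wx": 0, "wy": 0, "wz": 0, "x": -4.9, "y": 7.5, "z": 0.4, "claw": 0},
  {"wx": 0, "wy": 0, "wz": 0, "x": -4.9, "y": 7.5, "z": 1.7, "claw": 0},
  {"wx": 0, "wy": 0, "wz": 0, "x": -4.9, "y": 7.5, "z": 2.8, "claw": 0},
  {"wx": 0, "wy": 0, "wz": 0, "x": -4.9, "y": 7.5, "z": 2.8, "claw": 0},
])

```text
clock: 29.3
position: [0.5255, 0.278, 0.2598]
tool_rot: [-3.142, 0.002, 1.905]
force: [-0.2, 0.3, -1.0]
grip_width: 0.0068
```

```bash
python3 ov.py h0a "[.578,.2964,.254]"
```

```text
eye [0.5722 0.2945 0.2765] rel nose: along -0.0061 lat 0.0001 z 0.0225 F [ 0.6  0.3 -0.9] w 0.006529342106254362 t 29.4 rot [1.799e+02 1.000e-01 1.092e+02]
```

View pics/h0a.png

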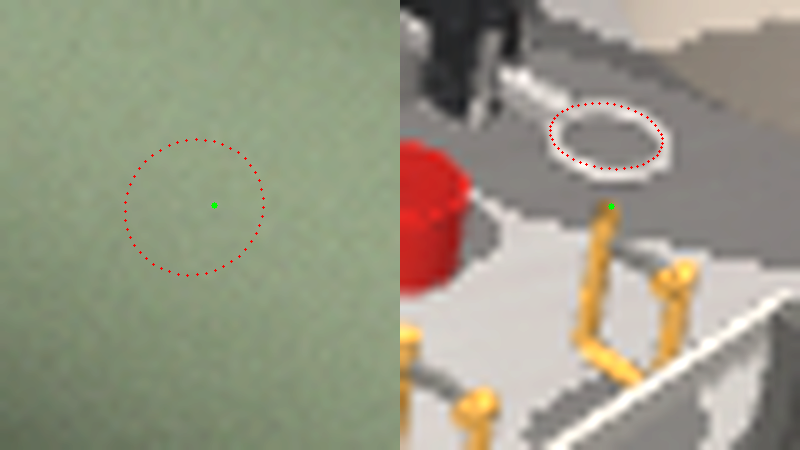

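>>> jog_arm([
  {"wx": 0, "wy": 0, "wz": 0, "x": -0.2, "y": 0.05, "z": 1.0, "claw": 0},
  {"wx": 0, "wy": 0, "wz": 0, "x": -0.2, "y": 0.05, "z": 2.5, "claw": 0},
  {"wx": 0, "wy": 0, "wz": 0, "x": -0.2, "y": 0.05, "z": 3.2, "claw": 0},
  {"wx": 0, "wy": 0, "wz": 0, "x": -0.2, "y": 0.05, "z": 3.8, "claw": 0},
  {"wx": 0, "wy": 0, "wz": 0, "x": -0.2, "y": 0.05, "z": 4.4, "claw": 0},
  {"wx": 0, "wy": 0, "wz": 0, "x": -0.2, "y": 0.05, "z": 5, "claw": 0},
  {"wx": 0, "wy": 0, "wz": 0, "x": -0.2, "y": 0.05, "z": 5.6, "claw": 0},
  {"wx": 0, "wy": 0, "wz": 0, "x": -0.2, "y": 0.05, "z": 6.2, "claw": 0},
  {"wx": 0, "wy": 0, "wz": 0, "x": -0.2, "y": 0.05, "z": 6.6, "claw": 0},
  {"wx": 0, "wy": 0, "wz": 0, "x": -0.2, "y": 0.05, "z": 6.6, "claw": 0},
])

```text
clock: 30.65
position: [0.5271, 0.2766, 0.1946]
tool_rot: [3.141, 0.001, 1.905]
force: [0.0, -0.9, -1.3]
grip_width: 0.0064
```

```bash
python3 ov.py h0b "[.578,.2964,.254]"
```

```text
eye [0.5735 0.2928 0.2106] rel nose: along -0.0055 lat -0.0019 z -0.0434 F [-0.1 -0.1 -1. ] w 0.006726515266687485 t 30.75 rot [1.799e+02 1.000e-01 1.092e+02]
```

View pics/h0b.png

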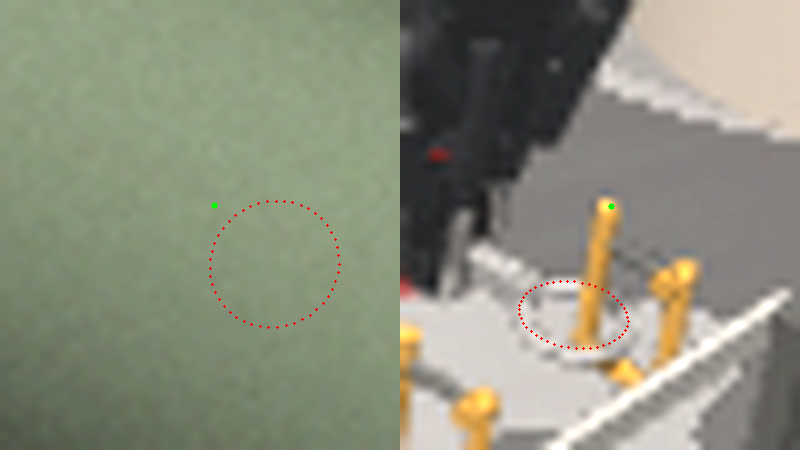

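Gate shut with the ring inside. Release and retreat.

>>> jog_arm([
  {"wx": 0, "wy": 0, "wz": 0, "x": 0, "y": 0, "z": 0, "claw": 35},
  {"wx": 0, "wy": 0, "wz": 0, "x": 0, "y": 0, "z": 0, "claw": 35},
  {"wx": 0, "wy": 0, "wz": 0, "x": 0, "y": 0, "z": 0, "claw": 35},
  {"wx": 0, "wy": 0, "wz": 0, "x": 0, "y": 0, "z": -3, "claw": 35},
  {"wx": 0, "wy": 0, "wz": 0, "x": 0, "y": -3, "z": -7, "claw": 35},
  {"wx": 0, "wy": 0, "wz": 0, "x": -4, "y": -8, "z": -10, "claw": 35},
  {"wx": 0, "wy": 0, "wz": 0, "x": -10, "y": -12, "z": -12, "claw": 35},
  {"wx": 0, "wy": 0, "wz": 0, "x": -16, "y": -12, "z": -12, "claw": 35},
  {"wx": 0, "wy": 0, "wz": 0, "x": -22, "y": -12, "z": -12, "claw": 35},
])

```text
clock: 31.88
position: [0.4813, 0.0426, 0.3157]
tool_rot: [3.139, 0.003, 1.905]
force: [3.3, -0.1, -0.1]
grip_width: 0.0299
```

```bash
python3 - <<'E'
from h import *
s=grab('scene','scene14');f=grab('top','top14')
g=np.hstack([cv2.resize(s['pixels'][160:300,270:410,::-1],(400,400),interpolation=cv2.INTER_CUBIC),cv2.resize(s['pixels'][210:310,130:230,::-1],(400,400),interpolation=cv2.INTER_CUBIC)]);cv2.imwrite('pics/c14.png',g)
print(bot.observe()['clock'])
E
```

```text
31.975
```

View pics/c14.png

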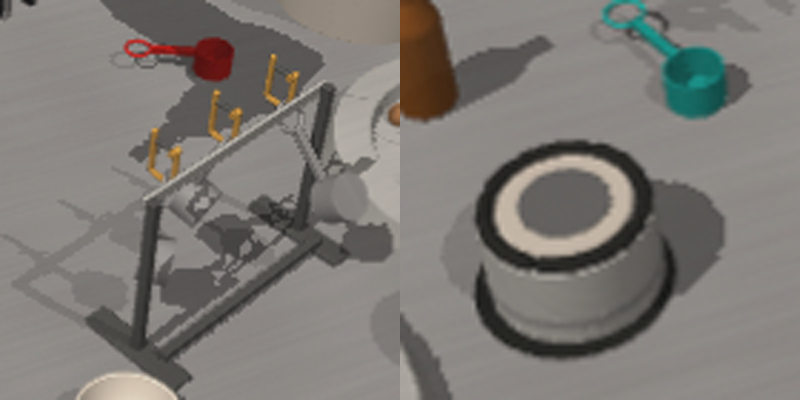

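View pics/top14.png

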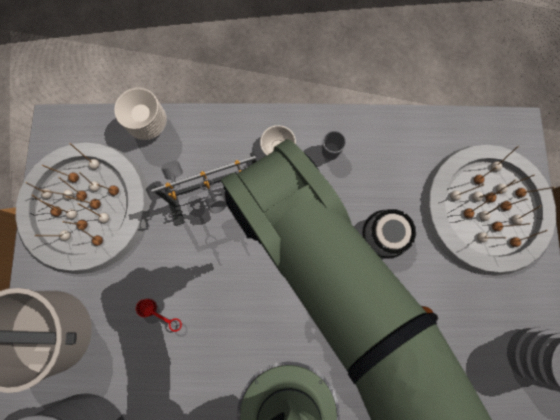

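>>> jog_arm([
  {"wx": 0, "wy": 0, "wz": 0, "x": -6, "y": -4, "z": -4, "claw": 35},
  {"wx": 0, "wy": 0, "wz": 0, "x": -10, "y": -4, "z": -6, "claw": 35},
  {"wx": 0, "wy": 0, "wz": 0, "x": -10, "y": -4, "z": -6, "claw": 35},
  {"wx": 0, "wy": 0, "wz": 0, "x": -10, "y": -4, "z": -6, "claw": 35},
  {"wx": 0, "wy": 0, "wz": 0, "x": -10, "y": -4, "z": -6, "claw": 35},
  {"wx": 0, "wy": 0, "wz": 0, "x": -10, "y": -4, "z": -6, "claw": 35},
  {"wx": 0, "wy": 0, "wz": 0, "x": -10, "y": -4, "z": -6, "claw": 35},
  {"wx": 0, "wy": 0, "wz": 0, "x": -10, "y": -4, "z": -6, "claw": 35},
  {"wx": 0, "wy": 0, "wz": 0, "x": -10, "y": -4, "z": -6, "claw": 35},
  {"wx": 0, "wy": 0, "wz": 0, "x": -10, "y": -4, "z": -6, "claw": 35},
])

```text
clock: 33.22
position: [0.4766, -0.0695, 0.3746]
tool_rot: [3.141, 0.003, 1.896]
force: [-0.2, -0.3, 0.3]
grip_width: 0.0299
```

>>> jog_arm([
  {"wx": 0, "wy": 0, "wz": 0, "x": 0, "y": 0, "z": 0, "claw": 35},
  {"wx": 0, "wy": 0, "wz": 0, "x": 0, "y": 0, "z": 0, "claw": 35},
  {"wx": 0, "wy": 0, "wz": 0, "x": 0, "y": 0, "z": 0, "claw": 35},
  {"wx": 0, "wy": 0, "wz": 0, "x": 0, "y": 0, "z": 0, "claw": 35},
  {"wx": 0, "wy": 0, "wz": 0, "x": 0, "y": 0, "z": 0, "claw": 35},
  {"wx": 0, "wy": 0, "wz": 0, "x": 0, "y": 0, "z": 0, "claw": 35},
  {"wx": 0, "wy": 0, "wz": 0, "x": 0, "y": 0, "z": 0, "claw": 35},
  {"wx": 0, "wy": 0, "wz": 0, "x": 0, "y": 0, "z": 0, "claw": 35},
  {"wx": 0, "wy": 0, "wz": 0, "x": 0, "y": 0, "z": 0, "claw": 35},
  {"wx": 0, "wy": 0, "wz": 0, "x": 0, "y": 0, "z": 0, "claw": 35},
])

```text
clock: 34.48
position: [0.4766, -0.0695, 0.3747]
tool_rot: [3.141, 0.003, 1.896]
force: [0.2, 0.2, 1.1]
grip_width: 0.0297
```

>>> jog_arm([
  {"wx": 0, "wy": 0, "wz": 0, "x": 0, "y": 0, "z": 0, "claw": 35},
  {"wx": 0, "wy": 0, "wz": 0, "x": 0, "y": 0, "z": 0, "claw": 35},
  {"wx": 0, "wy": 0, "wz": 0, "x": 0, "y": 0, "z": 0, "claw": 35},
  {"wx": 0, "wy": 0, "wz": 0, "x": 0, "y": 0, "z": 0, "claw": 35},
  {"wx": 0, "wy": 0, "wz": 0, "x": 0, "y": 0, "z": 0, "claw": 35},
  {"wx": 0, "wy": 0, "wz": 0, "x": 0, "y": 0, "z": 0, "claw": 35},
  {"wx": 0, "wy": 0, "wz": 0, "x": 0, "y": 0, "z": 0, "claw": 35},
  {"wx": 0, "wy": 0, "wz": 0, "x": 0, "y": 0, "z": 0, "claw": 35},
  {"wx": 0, "wy": 0, "wz": 0, "x": 0, "y": 0, "z": 0, "claw": 35},
  {"wx": 0, "wy": 0, "wz": 0, "x": 0, "y": 0, "z": 0, "claw": 35},
])

```text
clock: 35.72
position: [0.4766, -0.0695, 0.3746]
tool_rot: [3.141, 0.003, 1.896]
force: [0.1, -0.4, -0.0]
grip_width: 0.0302
```

```bash
python3 - <<'E'
from h import *
s=grab('scene','scene15');f=grab('top','top15')
m=[.518,-.300]
ims=[cv2.resize(s['pixels'][160:300,270:410,::-1],(400,400),interpolation=cv2.INTER_CUBIC)]
for fr,x0,y0 in((f,355,198),(s,135,228)):
    k=5
    im=cv2.resize(fr['pixels'][y0:y0+80,x0:x0+80,::-1],None,fx=k,fy=k,interpolation=cv2.INTER_CUBIC);im=cv2.convertScaleAbs(im,alpha=1.5)
    for r,z,c in((.076,.001,(0,0,255)),(.065,.0785,(0,255,255)),(.066,0.0,(0,255,0))):
        for a in np.linspace(0,6.28,70):
            q=proj(fr,[m[0]+r*np.cos(a),m[1]+r*np.sin(a),z]);cv2.circle(im,tuple(((q-[x0,y0]+.4)*k).astype(int)),1,c,-1)
    ims.append(im)
cv2.imwrite('pics/c15.png',np.hstack(ims[1:]));cv2.imwrite('pics/c15r.png',cv2.resize(ims[0],(600,600)))
print(bot.observe()['clock'],bot.observe()['position'])
E
```

```text
35.825 [ 0.47658894 -0.06949631  0.37463179]
```

View pics/c15.png

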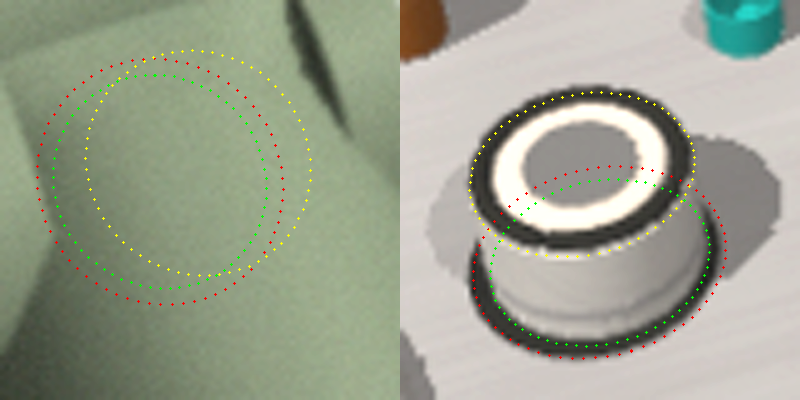

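View pics/c15r.png

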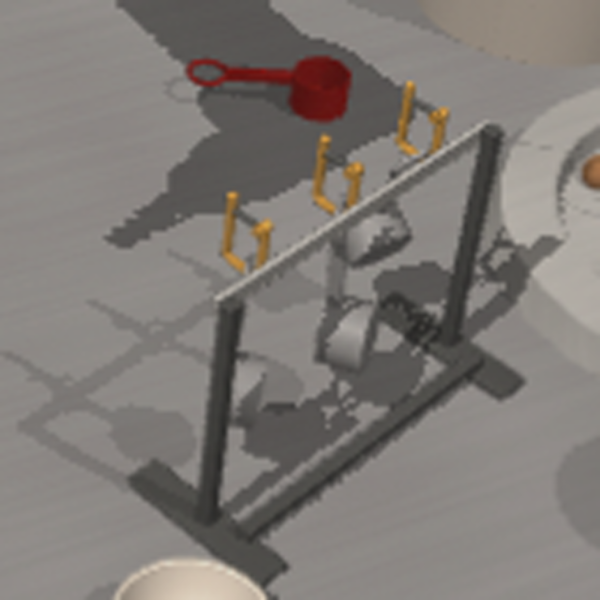

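View pics/scene15.png

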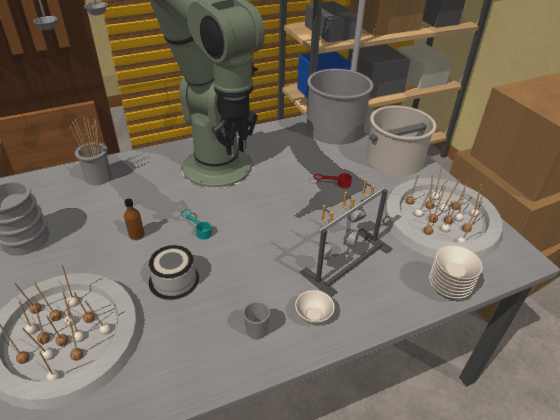

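>>> jog_arm([
  {"wx": 0, "wy": 0, "wz": 0, "x": 0, "y": 6, "z": 0, "claw": 35},
  {"wx": 0, "wy": 0, "wz": 0, "x": 3, "y": -6, "z": 0, "claw": 35},
  {"wx": 0, "wy": 0, "wz": 0, "x": 6, "y": -8, "z": 0, "claw": 35},
  {"wx": 0, "wy": 0, "wz": 0, "x": 6, "y": -8, "z": 0, "claw": 35},
  {"wx": 0, "wy": 0, "wz": 0, "x": 6, "y": -8, "z": 0, "claw": 35},
  {"wx": 0, "wy": 0, "wz": 0, "x": 6, "y": -8, "z": 0, "claw": 35},
  {"wx": 0, "wy": 0, "wz": 0, "x": 6, "y": -8, "z": 0, "claw": 35},
  {"wx": 0, "wy": 0, "wz": 0, "x": 6, "y": -8, "z": 0, "claw": 35},
  {"wx": 0, "wy": 0, "wz": 0, "x": 6, "y": -8, "z": 0, "claw": 35},
  {"wx": 0, "wy": 0, "wz": 0, "x": 6, "y": -8, "z": 0, "claw": 35},
])

```text
clock: 37.08
position: [0.3817, -0.038, 0.3744]
tool_rot: [3.141, 0.002, 1.897]
force: [-0.4, -0.4, -0.1]
grip_width: 0.0295
```

>>> jog_arm([
  {"wx": 0, "wy": 0, "wz": 0, "x": 0, "y": 0, "z": 0, "claw": 35},
  {"wx": 0, "wy": 0, "wz": 0, "x": 0, "y": 0, "z": 0, "claw": 35},
  {"wx": 0, "wy": 0, "wz": 0, "x": 0, "y": 0, "z": 0, "claw": 35},
  {"wx": 0, "wy": 0, "wz": 0, "x": 0, "y": 0, "z": 0, "claw": 35},
  {"wx": 0, "wy": 0, "wz": 0, "x": 0, "y": 0, "z": 0, "claw": 35},
  {"wx": 0, "wy": 0, "wz": 0, "x": 0, "y": 0, "z": 0, "claw": 35},
  {"wx": 0, "wy": 0, "wz": 0, "x": 0, "y": 0, "z": 0, "claw": 35},
  {"wx": 0, "wy": 0, "wz": 0, "x": 0, "y": 0, "z": 0, "claw": 35},
  {"wx": 0, "wy": 0, "wz": 0, "x": 0, "y": 0, "z": 0, "claw": 35},
  {"wx": 0, "wy": 0, "wz": 0, "x": 0, "y": 0, "z": 0, "claw": 35},
])

```text
clock: 38.33
position: [0.3817, -0.038, 0.3744]
tool_rot: [3.141, 0.002, 1.896]
force: [-0.1, 0.6, -0.2]
grip_width: 0.0298
```

>>> jog_arm([
  {"wx": 0, "wy": 0, "wz": 0, "x": 0, "y": 0, "z": 0, "claw": 35},
  {"wx": 0, "wy": 0, "wz": 0, "x": 0, "y": 0, "z": 0, "claw": 35},
  {"wx": 0, "wy": 0, "wz": 0, "x": 0, "y": 0, "z": 0, "claw": 35},
  {"wx": 0, "wy": 0, "wz": 0, "x": 0, "y": 0, "z": 0, "claw": 35},
  {"wx": 0, "wy": 0, "wz": 0, "x": 0, "y": 0, "z": 0, "claw": 35},
  {"wx": 0, "wy": 0, "wz": 0, "x": 0, "y": 0, "z": 0, "claw": 35},
  {"wx": 0, "wy": 0, "wz": 0, "x": 0, "y": 0, "z": 0, "claw": 35},
  {"wx": 0, "wy": 0, "wz": 0, "x": 0, "y": 0, "z": 0, "claw": 35},
  {"wx": 0, "wy": 0, "wz": 0, "x": 0, "y": 0, "z": 0, "claw": 35},
  {"wx": 0, "wy": 0, "wz": 0, "x": 0, "y": 0, "z": 0, "claw": 35},
])

```text
clock: 39.58
position: [0.3817, -0.038, 0.3744]
tool_rot: [3.141, 0.002, 1.896]
force: [-0.1, -0.5, -0.7]
grip_width: 0.0301
```

>>> jog_arm([
  {"wx": 0, "wy": 0, "wz": 0, "x": 0, "y": 0, "z": 0, "claw": 35},
  {"wx": 0, "wy": 0, "wz": 0, "x": 0, "y": 0, "z": 0, "claw": 35},
  {"wx": 0, "wy": 0, "wz": 0, "x": 0, "y": 0, "z": 0, "claw": 35},
  {"wx": 0, "wy": 0, "wz": 0, "x": 0, "y": 0, "z": 0, "claw": 35},
  {"wx": 0, "wy": 0, "wz": 0, "x": 0, "y": 0, "z": 0, "claw": 35},
  {"wx": 0, "wy": 0, "wz": 0, "x": 0, "y": 0, "z": 0, "claw": 35},
  {"wx": 0, "wy": 0, "wz": 0, "x": 0, "y": 0, "z": 0, "claw": 35},
  {"wx": 0, "wy": 0, "wz": 0, "x": 0, "y": 0, "z": 0, "claw": 35},
  {"wx": 0, "wy": 0, "wz": 0, "x": 0, "y": 0, "z": 0, "claw": 35},
  {"wx": 0, "wy": 0, "wz": 0, "x": 0, "y": 0, "z": 0, "claw": 35},
])

```text
clock: 40.83
position: [0.3817, -0.038, 0.3744]
tool_rot: [3.141, 0.002, 1.897]
force: [0.1, -0.5, 0.5]
grip_width: 0.0301
```

>>> jog_arm([
  {"wx": 0, "wy": 0, "wz": 0, "x": 0, "y": 0, "z": 0, "claw": 35},
  {"wx": 0, "wy": 0, "wz": 0, "x": 0, "y": 0, "z": 0, "claw": 35},
  {"wx": 0, "wy": 0, "wz": 0, "x": 0, "y": 0, "z": 0, "claw": 35},
  {"wx": 0, "wy": 0, "wz": 0, "x": 0, "y": 0, "z": 0, "claw": 35},
  {"wx": 0, "wy": 0, "wz": 0, "x": 0, "y": 0, "z": 0, "claw": 35},
  {"wx": 0, "wy": 0, "wz": 0, "x": 0, "y": 0, "z": 0, "claw": 35},
  {"wx": 0, "wy": 0, "wz": 0, "x": 0, "y": 0, "z": 0, "claw": 35},
  {"wx": 0, "wy": 0, "wz": 0, "x": 0, "y": 0, "z": 0, "claw": 35},
  {"wx": 0, "wy": 0, "wz": 0, "x": 0, "y": 0, "z": 0, "claw": 35},
  {"wx": 0, "wy": 0, "wz": 0, "x": 0, "y": 0, "z": 0, "claw": 35},
])

```text
clock: 42.08
position: [0.3817, -0.038, 0.3744]
tool_rot: [3.141, 0.002, 1.896]
force: [0.3, 0.3, -0.4]
grip_width: 0.0298
```

```bash
python3 - <<'E'
from h import *
L=[]
for i in range(4):
    s=grab('scene','scene16' if i==0 else None);L.append(cv2.resize(s['pixels'][180:280,315:395,::-1],(400,500)) if i in(0,3) else None)
    bot.grab_frame('top')
f=grab('top','top16')
cv2.imwrite('pics/c16.png',np.hstack([L[0],L[3]]));print(bot.observe()['clock'])
E
```

```text
42.525
```

View pics/c16.png

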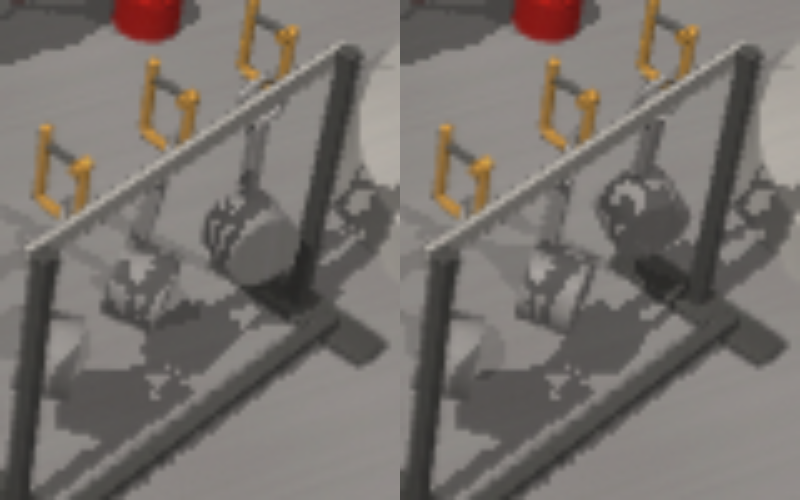

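View pics/top16.png

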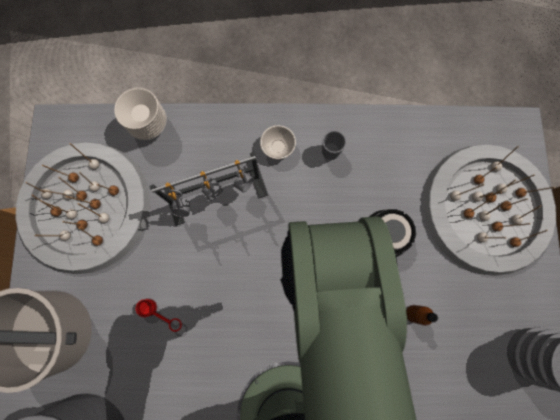

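>>> jog_arm([
  {"wx": 0, "wy": 0, "wz": 0, "x": 5, "y": 0, "z": 0, "claw": 35},
  {"wx": 0, "wy": 0, "wz": 0, "x": 10, "y": 1, "z": 0, "claw": 35},
  {"wx": 0, "wy": 0, "wz": 0, "x": 13, "y": 2, "z": 0, "claw": 35},
  {"wx": 0, "wy": 0, "wz": 0, "x": 13, "y": 2, "z": 0, "claw": 35},
  {"wx": 0, "wy": 0, "wz": 0, "x": 13, "y": 2, "z": 0, "claw": 35},
  {"wx": 0, "wy": 0, "wz": 0, "x": 13, "y": 2, "z": 0, "claw": 35},
  {"wx": 0, "wy": 0, "wz": 0, "x": 13, "y": 2, "z": 0, "claw": 35},
  {"wx": 0, "wy": 0, "wz": 0, "x": 13, "y": 2, "z": 0, "claw": 35},
  {"wx": 0, "wy": 0, "wz": 0, "x": 13, "y": 2, "z": 0, "claw": 35},
  {"wx": 0, "wy": 0, "wz": 0, "x": 13, "y": 2, "z": 0, "claw": 35},
])

```text
clock: 43.78
position: [0.3591, 0.0915, 0.3741]
tool_rot: [3.141, 0.002, 1.896]
force: [-0.7, 0.4, 0.2]
grip_width: 0.0299
```

>>> jog_arm([
  {"wx": 0, "wy": 0, "wz": 0, "x": 0, "y": 0, "z": 0, "claw": 35},
  {"wx": 0, "wy": 0, "wz": 0, "x": 0, "y": 0, "z": 0, "claw": 35},
  {"wx": 0, "wy": 0, "wz": 0, "x": 0, "y": 0, "z": 0, "claw": 35},
  {"wx": 0, "wy": 0, "wz": 0, "x": 0, "y": 0, "z": 0, "claw": 35},
  {"wx": 0, "wy": 0, "wz": 0, "x": 0, "y": 0, "z": 0, "claw": 35},
  {"wx": 0, "wy": 0, "wz": 0, "x": 0, "y": 0, "z": 0, "claw": 35},
  {"wx": 0, "wy": 0, "wz": 0, "x": 0, "y": 0, "z": 0, "claw": 35},
  {"wx": 0, "wy": 0, "wz": 0, "x": 0, "y": 0, "z": 0, "claw": 35},
  {"wx": 0, "wy": 0, "wz": 0, "x": 0, "y": 0, "z": 0, "claw": 35},
  {"wx": 0, "wy": 0, "wz": 0, "x": 0, "y": 0, "z": 0, "claw": 35},
])

```text
clock: 45.02
position: [0.3591, 0.0915, 0.3741]
tool_rot: [3.141, 0.002, 1.896]
force: [0.1, 0.1, -0.1]
grip_width: 0.0301
```

>>> jog_arm([
  {"wx": 0, "wy": 0, "wz": 0, "x": 0, "y": 0, "z": 0, "claw": 35},
  {"wx": 0, "wy": 0, "wz": 0, "x": 0, "y": 0, "z": 0, "claw": 35},
  {"wx": 0, "wy": 0, "wz": 0, "x": 0, "y": 0, "z": 0, "claw": 35},
  {"wx": 0, "wy": 0, "wz": 0, "x": 0, "y": 0, "z": 0, "claw": 35},
  {"wx": 0, "wy": 0, "wz": 0, "x": 0, "y": 0, "z": 0, "claw": 35},
  {"wx": 0, "wy": 0, "wz": 0, "x": 0, "y": 0, "z": 0, "claw": 35},
  {"wx": 0, "wy": 0, "wz": 0, "x": 0, "y": 0, "z": 0, "claw": 35},
  {"wx": 0, "wy": 0, "wz": 0, "x": 0, "y": 0, "z": 0, "claw": 35},
  {"wx": 0, "wy": 0, "wz": 0, "x": 0, "y": 0, "z": 0, "claw": 35},
  {"wx": 0, "wy": 0, "wz": 0, "x": 0, "y": 0, "z": 0, "claw": 35},
])

```text
clock: 46.28
position: [0.3591, 0.0915, 0.3741]
tool_rot: [3.141, 0.002, 1.896]
force: [0.2, -0.0, -0.1]
grip_width: 0.0299
```

>>> jog_arm([
  {"wx": 0, "wy": 0, "wz": 0, "x": 0, "y": 0, "z": 0, "claw": 35},
  {"wx": 0, "wy": 0, "wz": 0, "x": 0, "y": 0, "z": 0, "claw": 35},
  {"wx": 0, "wy": 0, "wz": 0, "x": 0, "y": 0, "z": 0, "claw": 35},
  {"wx": 0, "wy": 0, "wz": 0, "x": 0, "y": 0, "z": 0, "claw": 35},
  {"wx": 0, "wy": 0, "wz": 0, "x": 0, "y": 0, "z": 0, "claw": 35},
  {"wx": 0, "wy": 0, "wz": 0, "x": 0, "y": 0, "z": 0, "claw": 35},
  {"wx": 0, "wy": 0, "wz": 0, "x": 0, "y": 0, "z": 0, "claw": 35},
  {"wx": 0, "wy": 0, "wz": 0, "x": 0, "y": 0, "z": 0, "claw": 35},
  {"wx": 0, "wy": 0, "wz": 0, "x": 0, "y": 0, "z": 0, "claw": 35},
  {"wx": 0, "wy": 0, "wz": 0, "x": 0, "y": 0, "z": 0, "claw": 35},
])

```text
clock: 47.52
position: [0.3591, 0.0915, 0.3741]
tool_rot: [3.141, 0.002, 1.896]
force: [-0.1, -0.2, -0.1]
grip_width: 0.0299
```

>>> jog_arm([
  {"wx": 0, "wy": 0, "wz": 0, "x": 0, "y": 0, "z": 0, "claw": 35},
  {"wx": 0, "wy": 0, "wz": 0, "x": 0, "y": 0, "z": 0, "claw": 35},
  {"wx": 0, "wy": 0, "wz": 0, "x": 0, "y": 0, "z": 0, "claw": 35},
  {"wx": 0, "wy": 0, "wz": 0, "x": 0, "y": 0, "z": 0, "claw": 35},
  {"wx": 0, "wy": 0, "wz": 0, "x": 0, "y": 0, "z": 0, "claw": 35},
  {"wx": 0, "wy": 0, "wz": 0, "x": 0, "y": 0, "z": 0, "claw": 35},
  {"wx": 0, "wy": 0, "wz": 0, "x": 0, "y": 0, "z": 0, "claw": 35},
  {"wx": 0, "wy": 0, "wz": 0, "x": 0, "y": 0, "z": 0, "claw": 35},
  {"wx": 0, "wy": 0, "wz": 0, "x": 0, "y": 0, "z": 0, "claw": 35},
  {"wx": 0, "wy": 0, "wz": 0, "x": 0, "y": 0, "z": 0, "claw": 35},
])

```text
clock: 48.78
position: [0.3591, 0.0915, 0.3741]
tool_rot: [3.141, 0.002, 1.896]
force: [1.0, 0.1, 0.3]
grip_width: 0.0296
```

```bash
python3 - <<'E'
from h import *
L=[]
for i in range(4):
    s=grab('scene','scene17' if i==0 else None);L.append(cv2.resize(s['pixels'][180:280,315:395,::-1],(400,500)) if i in(0,3) else None)
    bot.grab_frame('top')
f=grab('top','top17');m=[.518,-.300]
cv2.imwrite('pics/c17.png',np.hstack([L[0],L[3]]))
ims=[]
for fr,x0,y0 in((f,355,198),(s,135,228)):
    k=5
    im=cv2.resize(fr['pixels'][y0:y0+80,x0:x0+80,::-1],None,fx=k,fy=k,interpolation=cv2.INTER_CUBIC);im=cv2.convertScaleAbs(im,alpha=1.5)
    for r,z,c in((.076,.001,(0,0,255)),(.065,.0785,(0,255,255))):
        for a in np.linspace(0,6.28,70):
            q=proj(fr,[m[0]+r*np.cos(a),m[1]+r*np.sin(a),z]);cv2.circle(im,tuple(((q-[x0,y0]+.4)*k).astype(int)),1,c,-1)
    ims.append(im)
cv2.imwrite('pics/t17.png',np.hstack(ims));print(bot.observe()['clock'])
E
```

```text
49.225
```

View pics/c17.png

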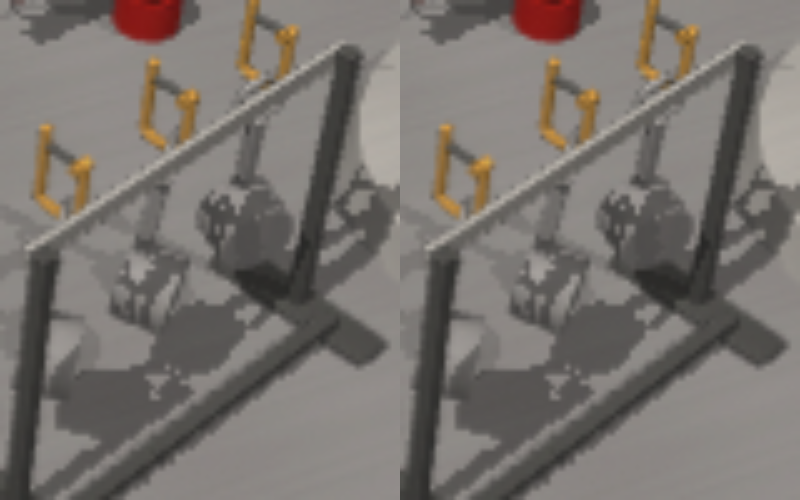

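View pics/t17.png

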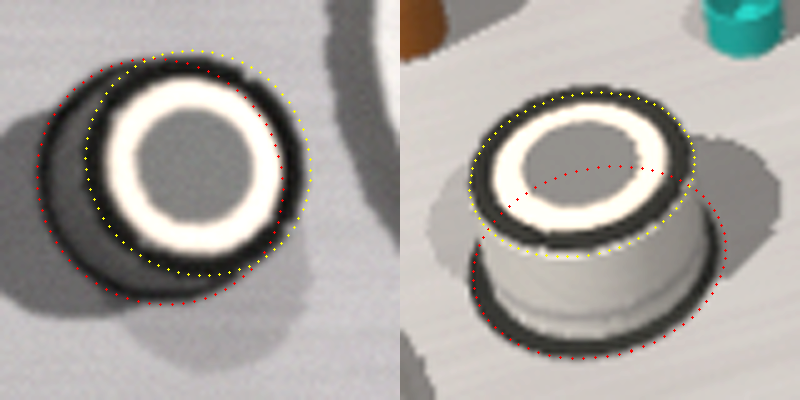

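View pics/scene17.png

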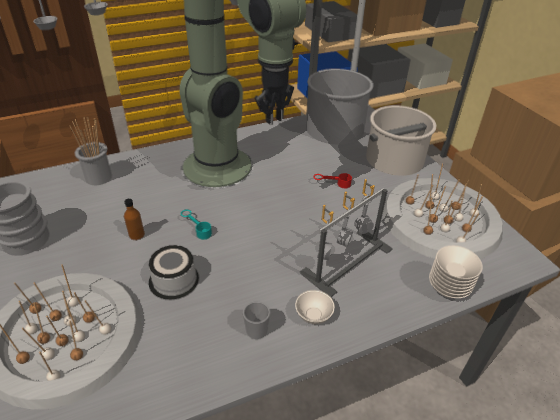

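```bash
python3 -c "
from workcell import bot
print(bot.job_done())"
```

```text
the job is handed in; nothing more can be done
None
```

The sauce station is closed up and the job was handed in at about 49 s of the 208 s allowed.

- **Lid:** I pressed all four rim quarters onto their stops before moving the tub. They stopped with the fingertips at about 84 mm and 18 to 32 N at the wrist. I could not read the rim joints; the camera view afterwards showed the rim lying evenly in its seated position.
- **Tub:** I pushed it about 23 cm with the open gripper onto the mat. The last pictures from both cameras put it within about 4 mm of the mat's centre, upright.
- **Scoops:** All three steel scoops were there and are clipped one to a hook. They are hanging still, and each gate shows as a level, shut rod in the camera view.
- **Rest of the scene:** The red and turquoise look-alikes and the cup, bottle and bowl were not touched. I saw no knock to any object. The robot is clear of everything.

The only disagreement was about 1 to 3 mm between the two cameras' calibrations, which I allowed for. No check failed.

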